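# Load and oil the mini loaf tins

## Task

Load the baking tray: set every coloured loaf tin that is out flat in the bay with the ledge of its own colour, all turned so that the tin's steel tab points over that coloured ledge. Then take the pastry brush, dip its bristles deep into the white oil pot, and touch the brush tip to the inside bottom of each tin in the order red, yellow, green, blue. Finally stand the brush bristles-down in its steel holder again; the tins must end up in their bays as loaded, and do not tip or shift the pot or disturb the sauce bottle, jar, can or spoon.

Things in the scene. Friction and masses are not known exactly. Their poses are not given: they have to be found in the camera images.
- tray: fixed aluminium carrier, 214 x 180 x 11 mm high, origin under its centre. Four sunk bays, two along x by two along y (each 78 mm in tray x, 60 mm in tray y; floor 4 mm above the counter, walls 7 mm above that floor; 30 mm bar between columns). On its tray -x side each bay has a coloured ledge (27 x 60 mm, top 11 mm above the counter) that says which tin belongs there.
- tin_red: loose red mini loaf tin, open at the top, 66 mm (its x) by 46 mm (its y) by 40 mm high, walls and floor 3 mm, 120 g. Origin: centre of its underside, z up. Grip it across the 46 mm. It has one steel tab at the rim on its -x end (19 x 26 mm, its middle 42 mm from the origin, its top 36 mm up). It may be absent.
- bay_red (a point): centre of the floor of the bay with the red ledge; its axes are the tray's
- ledge_red (a point): point on the red ledge's top, 42 mm from the bay centre towards tray -x, over which the tin's tab belongs
- tin_yellow: loose yellow mini loaf tin, open at the top, 66 mm (its x) by 46 mm (its y) by 40 mm high, walls and floor 3 mm, 120 g. Origin: centre of its underside, z up. Grip it across the 46 mm. It has one steel tab at the rim on its -x end (19 x 26 mm, its middle 42 mm from the origin, its top 36 mm up). It may be absent.
- bay_yellow (a point): centre of the floor of the bay with the yellow ledge; its axes are the tray's
- ledge_yellow (a point): point on the yellow ledge's top, 42 mm from the bay centre towards tray -x, over which the tin's tab belongs
- tin_green: loose green mini loaf tin, open at the top, 66 mm (its x) by 46 mm (its y) by 40 mm high, walls and floor 3 mm, 120 g. Origin: centre of its underside, z up. Grip it across the 46 mm. It has one steel tab at the rim on its -x end (19 x 26 mm, its middle 42 mm from the origin, its top 36 mm up). It may be absent.
- bay_green (a point): centre of the floor of the bay with the green ledge; its axes are the tray's
- ledge_green (a point): point on the green ledge's top, 42 mm from the bay centre towards tray -x, over which the tin's tab belongs
- tin_blue: loose blue mini loaf tin, open at the top, 66 mm (its x) by 46 mm (its y) by 40 mm high, walls and floor 3 mm, 120 g. Origin: centre of its underside, z up. Grip it across the 46 mm. It has one steel tab at the rim on its -x end (19 x 26 mm, its middle 42 mm from the origin, its top 36 mm up). It may be absent.
- bay_blue (a point): centre of the floor of the bay with the blue ledge; its axes are the tray's
- ledge_blue (a point): point on the blue ledge's top, 42 mm from the bay centre towards tray -x, over which the tin's tab belongs
- brush: loose pastry brush, standing upright with the bristles down in the holder. Origin: centre of the bristles' flat lower end (the tip); z runs up the handle. Stiff orange bristles (26 mm across) to 45 mm, steel ferrule (23 mm) to 62 mm, dark round wooden handle (20 mm across) up to 150 mm. 60 g. Grip the handle about 115 mm up.
- holder: fixed steel brush holder, an open cup 66 mm outside, 58 mm inside, 45 mm high, inner floor at 5 mm. Origin: centre of its underside.
- pot: loose white ceramic oil pot, open at the top, 55 mm high, rim 74 mm outside, 66 mm inside, about 54 mm inside at the bottom, inner floor at 6 mm, 400 g. Origin: centre of its underside.
- pot_rim (a point): centre of the pot's mouth, 55 mm above its underside
- sauce: small amber sauce bottle with red cap, 36 mm across, 105 mm tall, stands between pot and holder; a bystander, leave it alone. Origin: underside.
- spread_jar: brown jar with white lid, 76 mm across, 120 mm tall; a bystander, leave it alone. Origin: underside.
- can: food can with green label, 74 mm across, 100 mm tall; a bystander, leave it alone. Origin: underside.
- spoon: metal spoon with a wooden handle, lying on the counter beyond the left side of the tray; a bystander, leave it alone. Origin: middle of its underside.
Not all that is in view belongs to the job. Of the things that look like the tin_blue, take the one that is farthest to the robot's right at the start. Of the things that look like the tin_yellow, the larger one is meant.

How it is judged:
On the way, in this order (a step that is already met when the one before it is completed fails the run):
1. every tin that is there lies released in its own colour's bay, tab over the ledge (horizontal distance between tin_red and bay_red below 0.013 m and x of ledge_red in the frame of tin_red below -0.026 m and y of ledge_red in the frame of tin_red between -0.018 and 0.018 m and z of tin_red in the frame of bay_red below 0.004 m and angle between each of tin_red, tin_yellow, tin_green, tin_blue's own z axis and vertical below 0.08 rad and contact force between the fingers and tin_red below 0.1 N and linear speed of each of tin_red, tin_yellow, tin_green, tin_blue below 0.02 m/s and horizontal distance between tin_yellow and bay_yellow below 0.013 m and x of ledge_yellow in the frame of tin_yellow below -0.026 m and y of ledge_yellow in the frame of tin_yellow between -0.018 and 0.018 m and z of tin_yellow in the frame of bay_yellow below 0.004 m and contact force between the fingers and tin_yellow below 0.1 N and horizontal distance between tin_green and bay_green below 0.013 m and x of ledge_green in the frame of tin_green below -0.026 m and y of ledge_green in the frame of tin_green between -0.018 and 0.018 m and z of tin_green in the frame of bay_green below 0.004 m and contact force between the fingers and tin_green below 0.1 N and horizontal distance between tin_blue and bay_blue below 0.013 m and x of ledge_blue in the frame of tin_blue below -0.026 m and y of ledge_blue in the frame of tin_blue between -0.018 and 0.018 m and z of tin_blue in the frame of bay_blue below 0.004 m and contact force between the fingers and tin_blue below 0.1 N), for 0.2 s.
2. the held brush is dipped into the oil pot, tip at least 25 mm below the rim (horizontal distance between brush and pot_rim below 0.024 m and z of brush in the frame of pot below 0.03 m and contact force between the fingers and brush above 0.5 N), for 0.2 s.
3. the brush tip touches the bottom of the red tin from inside (x of brush in the frame of tin_red between -0.032 and 0.032 m and y of brush in the frame of tin_red between -0.022 and 0.022 m and z of brush in the frame of tin_red below 0.012 m and contact force between brush and tin_red above 0.2 N), for 0.1 s.
4. the brush tip touches the bottom of the yellow tin from inside (x of brush in the frame of tin_yellow between -0.032 and 0.032 m and y of brush in the frame of tin_yellow between -0.022 and 0.022 m and z of brush in the frame of tin_yellow below 0.012 m and contact force between brush and tin_yellow above 0.2 N), for 0.1 s.
5. the brush tip touches the bottom of the green tin from inside (x of brush in the frame of tin_green between -0.032 and 0.032 m and y of brush in the frame of tin_green between -0.022 and 0.022 m and z of brush in the frame of tin_green below 0.012 m and contact force between brush and tin_green above 0.2 N), for 0.1 s.
6. the brush tip touches the bottom of the blue tin from inside (x of brush in the frame of tin_blue between -0.032 and 0.032 m and y of brush in the frame of tin_blue between -0.022 and 0.022 m and z of brush in the frame of tin_blue below 0.012 m and contact force between brush and tin_blue above 0.2 N), for 0.1 s.
At the end, for the whole second after the job is handed in: Each tin present is flat in its colour's bay (centre within 13 mm, tab over the ledge within 18 mm sideways, lean < 0.08 rad); brush stands in the holder (tip within 25 mm of axis, < 15 mm up, lean < 0.6 rad); pot upright, moved < 30 mm; all released, at rest (all of step 1 and horizontal distance between brush and holder below 0.025 m and z of brush in the frame of holder below 0.015 m and angle between brush's own z axis and vertical below 0.6 rad and contact force between the fingers and brush below 0.1 N and linear speed of brush below 0.02 m/s and distance of pot from where it was at the start of the episode below 0.03 m and angle between pot's own z axis and vertical below 0.1 rad); the robot touches nothing.
It fails at once if the oil pot is tipped (angle between pot's own z axis and vertical above 0.5 rad).
It fails at once if a bystander is shifted more than 40 mm (distance of any of sauce, spread_jar, can, spoon from where it was at the start of the episode above 0.04 m).
Of tin_red, tin_yellow, tin_green, tin_blue only 3 to 4 are there at a start; the rules pass over those that are not, and their reading is None.
At some moment in a run one of tin_red, tin_yellow, tin_green, tin_blue may be knocked a few centimetres aside while the robot is not near it.
It also fails if it takes over 210 s, if anything falls off the work surface, if the arm or the gripper's body presses on something with over 40 N, if the wrist force passes 120 N, or if a joint passes its speed limit or range.

## Robot

A 7-joint arm with a two-finger parallel gripper is mounted at the origin on the work surface. World frame = base frame: x ahead of the robot, y to its left, z up, the work surface at z = 0. Lengths are in m, angles in rad, forces in N, time in s.
With the tool pointing down it reaches from about 0.425 to 0.925 m from the base axis. Payload 6.8 kg.
Tool frame: the origin (TCP) lies between the finger pads; the fingertips stand r.tcp_to_tips ahead of it and the grasp point (between the pads) is the TCP (r.tcp_to_tips is the distance from the TCP to the fingertips, in m); z points along the fingers, y is the line along which they close (so a half turn about z gives the same grasp; the last joint's range is limited). The gripper opens to 85 mm and grips with 20 to 120 N. Pads are 22 mm wide; open, the fingers measure 114 mm over their backs; the gripper's body (76 mm by 85 mm) begins 54 mm behind the grasp point. The pads swing forward as they close: fully open they stand 13 mm farther back than shut.
Start: joints at [1.12, 0.477, 0.022, 1.555, -0.011, 1.109, -0.083], TCP at [0.227, -0.636, 0.223] pointing down, gripper open.
Joint ranges: [-2.96, 2.96], [-0.34, 2.1], [-1.41, 1.46], [0.24, 2.44], [-1.37, 4.51], [0.17, 1.92], [-2.96, 2.96]. Speed limits (rad/s): [2.39, 2.39, 3.14, 3.14, 3.14, 3.14, 3.14].

## Interface

Orientations are given as a rotation vector (axis times angle).
In Python, from bench import r gives the robot as it stands.
- The arm moves only by the tool servo_tool, never from a script. Its argument "commands" is a list of rows, each a list of 2 entries, a list of its own where there are three numbers: the shift along the tool's x, y, z normalised to -1 to 1, where 1 is 250 mm, then the turn, a rotation vector about the tool's x, y, z normalised to -1 to 1, where 1 is 90 degrees. In form: [[[dx, dy, dz], [ax, ay, az]], ...]. A call has 1 to 20 rows; each row is the pose to reach, as a shift and turn from the pose commanded when the call began, along the tool's axes at that moment; what a row does not reach only later rows make up. A row lasts 1/10 s, in which the tool goes at most 50 mm and 8.59 degrees, less where a joint would pass 70% of its speed; a pose out of reach is approached as far as the arm can. A call with a number of a shift or a turn outside -1 to 1 is refused whole. A call with a gripper value outside its range is refused whole. "claw" is the closure, from 0 (fully open) to 1 (shut), set as the call begins (left out, the last holds). The fingers move at their own pace and stop on an object; "squeeze" is the grip in N (left out, the last holds). Time passes only in rows, so rows that repeat a pose let the fingers close. It gives the time, the measured TCP pose, the force, the opening and the grip force at its end, in the units of the state.
- r.get_obs(): the state, without advancing time (a new reading comes with each control period).
- r.grab_frame(name): name is "scene" or "top" or "wrist"; returns (picture, depth): 400x640x3 uint8, red, green, blue; 400x640 float32, m along the optical axis (not along the pixel's ray), 0 where there is no reading.
- r.camera_model(name): a dict with "fx", "fy", "cx", "cy" (pixels), "extrinsics" (4x4, takes a point from camera to world coordinates); the wrist camera has in their place "hand_eye" (4x4, takes a point from camera to tool coordinates, whose origin is the TCP and whose axes are the flange's). Camera axes: x right, y down, z forward; pixel columns grow to the right and rows downward; lengths in m; the calibration is good to about 2 mm. A picture is of the moment at which its call begins: read the wrist's pose just before it. camera_model takes no time and is no camera call.
- r.hand_in(): hands the job in; it is judged then, once.
Trained networks look in the newest picture that a camera, given by its name, has taken for a name from the list of things; names that differ only in an ending like _2 or _b are one class to them, and where a whole thing is asked for, a point or a joint stands for the part that bears it (a point fixed in the world has none). Each returns a list of dicts, best first, with "confidence" (0 to 1); they miss things now and then, are a little off and sometimes report something else, mostly with a low value. They report only what shows in the picture. A call takes as long as a camera call. They do not tell look-alikes from the thing itself.
- r.boxes_of(camera, target): "uv" ([column, row] in pixels, amid what is visible of it).
- r.mark_of(camera, target): "uv" ([column, row] in pixels: a listed point, or the origin of a listed thing).
The state is a dict: "clock": time; "joints": joint angles; "qvel": joint speeds; "tau": joint torques, N m; "tcp_pos": TCP position; "orientation": TCP orientation; "contact_force": force on the tool from outside, world axes, zero at the start; "moment": the same for the moment, N m; "grip_width": finger opening in m; "gripper_force": force on a finger pad.
Only numpy, scipy, OpenCV 4.12 (cv2) and the standard library are available. Lean on these libraries where they do the work, as an engineer would, in place of code of your own. Each camera call takes 0.05 s, during which the arm holds its last target. There are 200 camera calls.

## Working session

There is one attempt and no reset: what is moved stays moved. The work goes in short steps, Python scripts to look and compute and a tool call to move; the robot and the scene stay as the last step left them, time stands still between calls to the robot, and variables do not carry over. Pictures are saved under pics/ and viewed, at most 14 in all, crops included, and the job is handed in when it is done.

Besides the shell and the picture viewer there is one more tool, called after "Request:" as name(argument=value, ...), one argument or row to a line, values as JSON. servo_tool: Moves the arm, as the interface text tells. Scaled input: -1 to 1 covers 250 mm each way for a shift and 90 degrees each way for a turn. Its arguments: {"type":"object","properties":{"commands":{"type":"array"},"claw":{"type":"number"},"squeeze":{"type":"number"}},"required":["commands"]}

```bash
mkdir -p pics; ls
cat > h.py <<'E'
import numpy as np,cv2
from scipy.spatial.transform import Rotation as R
from bench import r
def cam(n):
    m=r.camera_model(n)
    if n=='wrist':
        o=r.get_obs();T=np.eye(4);T[:3,:3]=R.from_rotvec(o['orientation']).as_matrix();T[:3,3]=o['tcp_pos']
        return m,T@m['hand_eye']
    return m,np.array(m['extrinsics'])
def grab(n,f=None):
    m,E=cam(n);p,d=r.grab_frame(n)
    if f: cv2.imwrite('pics/'+f,p[:,:,::-1])
    v,u=np.mgrid[0:400,0:640]
    P=np.stack([(u-m['cx'])/m['fx']*d,(v-m['cy'])/m['fy']*d,d],-1)@E[:3,:3].T+E[:3,3]
    P[d==0]=np.nan
    return p,d,P
def at(n,uv,z):
    m,E=cam(n);q=E[:3,:3]@np.array([(uv[0]-m['cx'])/m['fx'],(uv[1]-m['cy'])/m['fy'],1])
    return E[:3,3]+q*(z-E[2,3])/q[2]
E
python3 - <<'E'
from h import *
o=r.get_obs();print(o['clock'],o['tcp_pos'],o['orientation'],r.tcp_to_tips)
for n in ['top','scene']:
    p,d,P=grab(n,n+'0.png')
    print(n,r.camera_model(n))
    for t in ['tray','tin_red','tin_yellow','tin_green','tin_blue','brush','holder','pot','sauce','spread_jar','can','spoon']:
        for b in r.boxes_of(n,t):
            u,v=map(int,b['uv']);print(t,round(b['confidence'],2),u,v,P[min(v,399),min(u,639)].round(3))
E
```

```text
pics
0.0 [ 0.22664032 -0.63512757  0.22210908] [-3.09371033e+00 -5.35512070e-01  7.00453133e-04] 0.019
top {'fx': 477.70544600299723, 'fy': 477.70544600299723, 'cx': 319.4445285181709, 'cy': 204.25922361557735, 'extrinsics': array([[-0.01826906, -0.98022994,  0.19701653,  0.32949164],
       [-0.99959615,  0.02219641,  0.01774425,  0.04171879],
       [-0.0217665 , -0.19661279, -0.98023958,  1.16356125],
       [ 0.        ,  0.        ,  0.        ,  1.        ]])}
tray 0.92 260 214 [0.541 0.21  0.008]
tin_red 0.77 427 242 [ 0.464 -0.197  0.002]
tin_red 0.58 499 240 [ 0.465 -0.371  0.003]
tin_yellow 0.84 427 178 [ 0.624 -0.207  0.   ]
tin_yellow 0.66 389 204 [ 0.559 -0.109  0.004]
tin_yellow 0.22 258 214 [0.54  0.214 0.013]
tin_green 0.88 483 183 [ 0.607 -0.344  0.004]
tin_blue 0.83 500 241 [ 0.462 -0.373  0.002]
tin_blue 0.74 454 300 [ 0.324 -0.251  0.006]
tin_blue 0.65 427 243 [ 0.461 -0.196  0.003]
brush 0.56 356 242 [ 0.457 -0.02   0.088]
holder 0.57 360 247 [ 0.448 -0.03   0.063]
holder 0.42 257 215 [0.537 0.216 0.015]
pot 0.59 346 152 [ 0.696 -0.007  0.005]
pot 0.17 263 211 [0
[... 853 characters left out ...]
 265 181 [ 0.494 -0.183  0.037]
tin_red 0.87 266 180 [ 0.491 -0.182  0.039]
tin_yellow 0.72 232 202 [ 0.628 -0.193  0.034]
tin_yellow 0.71 277 206 [nan nan nan]
tin_green 0.84 201 189 [ 0.629 -0.311  0.038]
tin_green 0.24 378 248 [0.563 0.223 0.008]
tin_blue 0.66 229 163 [ 0.446 -0.376  0.022]
brush 0.68 313 176 [ 0.469 -0.028  0.089]
brush 0.52 375 246 [0.562 0.214 0.01 ]
holder 0.82 316 196 [ 0.482 -0.01   0.036]
pot 0.61 270 224 [ 0.659 -0.035  0.041]
sauce 0.62 297 204 [ 0.574 -0.01   0.062]
sauce 0.51 377 246 [0.56  0.218 0.01 ]
spread_jar 0.87 278 259 [0.795 0.097 0.09 ]
can 0.64 230 241 [ 0.801 -0.031  0.086]
spoon 0.8 477 276 [0.524 0.453 0.   ]
spoon 0.52 376 249 [0.571 0.221 0.01 ]
```

View pics/top0.png

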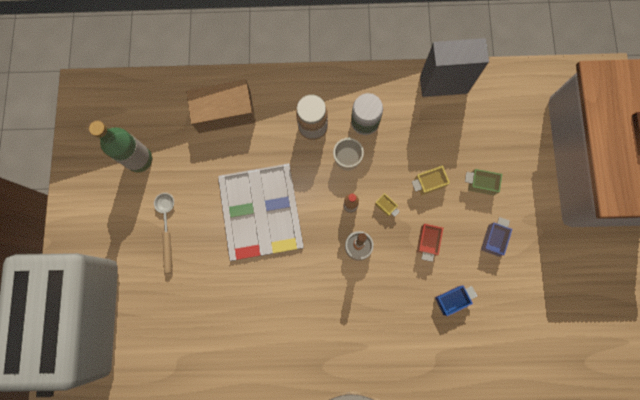

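View pics/scene0.png

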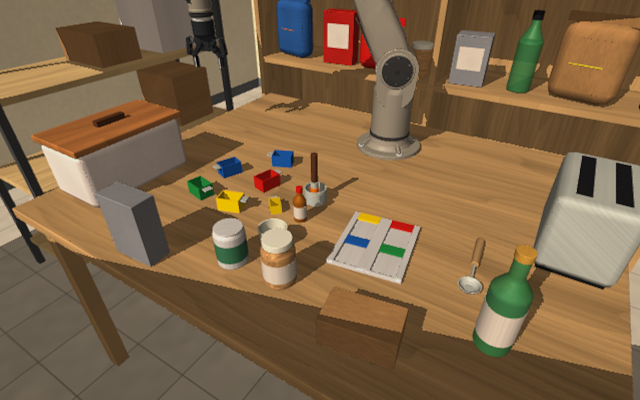

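The top view shows:
- **Tins:** red (430,240) with its tab below, large yellow (432,180) with its tab to the lower left, and green (485,181) with its tab to the left. The right-most blue is at (497,240) with its tab up.
- **Decoys:** a small yellow (387,205) and a second blue (454,300).
- **Tray ledges:** red (247,252), yellow (284,245), green (241,210), blue (277,204).

Next I fit the poses from depth and colour.

```bash
cat >> h.py <<'E'
def fit(P,c,rad=0.06,z0=0.028,z1=0.05):
    m=(np.hypot(P[...,0]-c[0],P[...,1]-c[1])<rad)&(P[...,2]>z0)&(P[...,2]<z1)
    q=P[m][:,:2].astype(np.float32)*1000
    return cv2.minAreaRect(q),len(q),m
E
python3 - <<'E'
from h import *
p,d,P=grab('top')
hsv=cv2.cvtColor(p,cv2.COLOR_RGB2HSV)
for n,c in dict(red=(.47,-.2),yellow=(.62,-.205),green=(.61,-.34),blue=(.465,-.372),blue2=(.325,-.255)).items():
    rc,k,m=fit(P,c); q=P[m]
    grey=q[hsv[m][:,1]<70]; print(n,np.round(rc[0],1),np.round(rc[1],1),round(rc[2],1),k,'tab',np.nanmean(grey[:,:2],0).round(4) if len(grey) else None,len(grey),'all',q.mean(0).round(4))
T=(np.hypot(P[...,0]-.54,P[...,1]-.21)<.2)&(P[...,2]<.02)
for n,(lo,hi) in dict(red=(170,190),yellow=(22,34),green=(45,85),blue=(100,130)).items():
    H=hsv[...,0].astype(int); H=np.where(H<10,H+180,H) if n=='red' else H
    m=T&(H>=lo)&(H<=hi)&(hsv[...,1]>110)
    v,u=np.nonzero(m); rr=cv2.minAreaRect(np.array([at('top',(a,b),.011)[:2]*1000 for a,b in zip(u,v)],np.float32))
    print('ledge',n,len(u),np.round(rr[0],1),np.round(rr[1],1),round(rr[2],1))
v,u=np.nonzero((hsv[...,1]<60)&(hsv[...,2]>110)&(np.hypot(P[...,0]-.54,P[...,1]-.21)<.16))
hull=np.array([at('top',(a,b),.011)[:2]*1000 for a,b in zip(u,v)],np.float32);print('tray',cv2.minAreaRect(hull))
for n,c,z in [('holder',(.448,-.03),.045),('pot',(.69,-.007),.055),('handle',(.457,-.02),.15),('sauce',(.546,-.007),.105),('jar',(.747,.074),.12),('can',(.766,-.055),.1)]:
    m=(np.hypot(P[...,0]-c[0],P[...,1]-c[1])<.06)&(abs(P[...,2]-z)<.006)
    if m.sum()>2: print(n,m.sum(),cv2.minEnclosingCircle(P[m][:,:2].astype(np.float32)*1000),np.nanmax(P[m][:,2]))
E
```

```text
red [ 457.7 -196.6] [46.9 84.2] 75.9 271 tab [ 0.4253 -0.1887] 81 all [ 0.4537 -0.1961  0.0371]
yellow [ 608.9 -204.7] [46.4 85.1] 18.2 267 tab [ 0.5987 -0.173 ] 76 all [ 0.6078 -0.2017  0.0371]
green [ 607.2 -332.7] [85.5 48.1] 77.7 305 tab [ 0.6147 -0.3017] 86 all [ 0.6076 -0.3319  0.0365]
blue [ 472.5 -360. ] [47.6 84.9] 69.2 312 tab [ 0.478  -0.3636] 263 all [ 0.4739 -0.3606  0.0367]
blue2 [ 327.1 -252.6] [46.2 85.4] 22.8 285 tab [ 0.3372 -0.2808] 100 all [ 0.3286 -0.2559  0.0373]
ledge red 264 [447.4 239.8] [26.9 56.9] 8.8
ledge yellow 255 [461.4 150.9] [26.6 56.5] 9.2Traceback (most recent call last):
  File "<stdin>", line 11, in <module>
cv2.error: OpenCV(4.12.0) /io/opencv/modules/imgproc/src/convhull.cpp:143: error: (-215:Assertion failed) total >= 0 && (depth == CV_32F || depth == CV_32S) in function 'convexHull'
```

Run:
```python
from h import *
p,d,P=grab('top')
hsv=cv2.cvtColor(p,cv2.COLOR_RGB2HSV)
for u,v in [(241,210),(277,204),(247,252),(284,245)]: print(hsv[v,u])
T=(np.hypot(P[...,0]-.54,P[...,1]-.21)<.2)&(P[...,2]<.03)
for n,(lo,hi) in dict(green=(40,95),blue=(100,135)).items():
    m=T&(hsv[...,0]>=lo)&(hsv[...,0]<=hi)&(hsv[...,1]>65)
    m=cv2.morphologyEx(m.astype(np.uint8),cv2.MORPH_OPEN,np.ones((3,3)))
    v,u=np.nonzero(m)
    if len(u): rr=cv2.minAreaRect(np.array([at('top',(a,b),.011)[:2]*1000 for a,b in zip(u,v)],np.float32));print('ledge',n,len(u),np.round(rr[0],1),np.round(rr[1],1),round(rr[2],1))
v,u=np.nonzero((hsv[...,1]<50)&(hsv[...,2]>120)&(np.hypot(P[...,0]-.54,P[...,1]-.21)<.15)&(P[...,2]>-.01))
hull=np.array([at('top',(a,b),.011)[:2]*1000 for a,b in zip(u,v)],np.float32);print('tray',cv2.minAreaRect(hull))
for n,c,z in [('holder',(.448,-.03),.045),('pot',(.69,-.007),.055),('handle',(.457,-.02),.15),('sauce',(.546,-.007),.105),('jar',(.747,.074),.12),('can',(.766,-.055),.1)]:
    m=(np.hypot(P[...,0]-c[0],P[...,1]-c[1])<.06)&(abs(P[...,2]-z)<.006)
    if m.sum()>2: print(n,m.sum(),cv2.minEnclosingCircle(P[m][:,:2].astype(np.float32)*1000))
```

```text
[ 51  76 144]
[115  59 143]
[  3 164 187]
[ 24 132 206]
ledge green 216 [551.7 256.2] [24.5 55.6] 8.4Traceback (most recent call last):
  File "<stdin>", line 12, in <module>
  File "h.py", line 18, in at
    m,E=cam(n);q=E[:3,:3]@np.array([(uv[0]-m['cx'])/m['fx'],(uv[1]-m['cy'])/m['fy'],1])
        ~~~^^^
  File "h.py", line 5, in cam
    m=r.camera_model(n)
ValueError: time passes only in moves, steps and waits
```

```bash
python3 - <<'E'
s=open('h.py').read()
s=s.replace("def cam(n):\n    m=r.camera_model(n)\n","import functools\nCM=functools.lru_cache(None)(r.camera_model)\ndef cam(n):\n    m=CM(n)\n")
open('h.py','w').write(s)
E
python3 - <<'E'
from h import *
p,d,P=grab('top')
hsv=cv2.cvtColor(p,cv2.COLOR_RGB2HSV)
T=(np.hypot(P[...,0]-.54,P[...,1]-.21)<.2)&(P[...,2]<.03)
for n,(lo,hi) in dict(green=(40,95),blue=(100,135)).items():
    m=T&(hsv[...,0]>=lo)&(hsv[...,0]<=hi)&(hsv[...,1]>(65 if n=='green' else 50))
    m=cv2.morphologyEx(m.astype(np.uint8),cv2.MORPH_OPEN,np.ones((3,3)))
    v,u=np.nonzero(m)
    if len(u): rr=cv2.minAreaRect(np.array([at('top',(a,b),.011)[:2]*1000 for a,b in zip(u,v)],np.float32));print('ledge',n,len(u),np.round(rr[0],1),np.round(rr[1],1),round(rr[2],1))
m=((hsv[...,1]<50)&(hsv[...,2]>120)&(np.hypot(P[...,0]-.54,P[...,1]-.21)<.15)&(P[...,2]>-.01)).astype(np.uint8)
v,u=np.nonzero(cv2.morphologyEx(m,cv2.MORPH_OPEN,np.ones((3,3))))
hull=np.array([at('top',(a,b),.011)[:2]*1000 for a,b in zip(u,v)],np.float32);print('tray',cv2.minAreaRect(hull))
for n,c,z in [('holder',(.448,-.03),.045),('pot',(.69,-.007),.055),('handle',(.457,-.02),.15),('sauce',(.546,-.007),.105),('jar',(.747,.074),.12),('can',(.766,-.055),.1)]:
    m=(np.hypot(P[...,0]-c[0],P[...,1]-c[1])<.06)&(abs(P[...,2]-z)<.006)
    if m.sum()>2: print(n,m.sum(),cv2.minEnclosingCircle(P[m][:,:2].astype(np.float32)*1000))
E
```

```text
ledge green 211 [551.8 256.3] [24.3 55.8] 10.3
ledge blue 177 [565.8 167.5] [21.8 54.4] 7.0
tray ((547.5401000976562, 209.85874938964844), (216.02810668945312, 180.49046325683594), 8.899735450744629)
holder 153 ((454.2146301269531, -29.244102478027344), 33.038917541503906)
pot 178 ((679.0992431640625, -9.513623237609863), 37.42855453491211)
handle 53 ((459.314453125, -28.939361572265625), 9.71153450012207)
sauce 52 ((556.9420776367188, -13.057010650634766), 9.16226863861084)
jar 605 ((767.415771484375, 77.40814208984375), 34.24961471557617)
can 601 ((776.743896484375, -56.287681579589844), 34.89642333984375)
```

```bash
cat >> h.py <<'E'
def go(*wps):
    "world targets (x,y,z,yaw_deg) -> normalised shift/turn in present tool axes"
    o=r.get_obs();A=R.from_rotvec(o['orientation']);p=np.array(o['tcp_pos'])
    X=A.as_matrix()[:,0];print('at',p.round(4),'yaw',round(np.degrees(np.arctan2(X[1],X[0])),1),'t',round(o['clock'],2),'w',round(o['grip_width'],4),'F',np.round(o['contact_force'],1),'j7',round(o['joints'][6],2))
    for w in wps:
        s=A.inv().apply(np.array(w[:3])-p)/.25
        B=R.from_euler('z',w[3],degrees=True)*R.from_rotvec([np.pi,0,0])
        print(w,s.round(3).tolist(),((A.inv()*B).as_rotvec()/(np.pi/2)).round(3).tolist())
E
python3 -c "
from h import *
go((.347,-.417,.2,3),(.467,-.199,.15,-14.1),(.467,-.199,.028,-14.1))"
```

```text
at [ 0.2269 -0.6358  0.2231] yaw 19.6 t 1.45 w 0.0854 F [0.2 0.2 0.8] j7 -0.08
(0.347, -0.417, 0.2, 3) [0.747, -0.663, 0.092] [0.0, -0.0, 0.185]
(0.467, -0.199, 0.15, -14.1) [1.492, -1.323, 0.292] [0.0, -0.0, 0.375]
(0.467, -0.199, 0.028, -14.1) [1.492, -1.323, 0.78] [0.0, -0.0, 0.375]
```

Request:
servo_tool(
  commands=[
    [[0.15, -0.13, 0.02], [0, 0, 0.04]],
    [[0.3, -0.26, 0.04], [0, 0, 0.08]],
    [[0.45, -0.4, 0.06], [0, 0, 0.12]],
    [[0.6, -0.53, 0.08], [0, 0, 0.16]],
    [[0.747, -0.663, 0.092], [0, 0, 0.185]],
    [[0.747, -0.663, 0.092], [0, 0, 0.185]],
  ],
  claw=0,
  squeeze=40,
)

```text
clock: 2.05
tcp_pos: [0.3515, -0.4099, 0.1998]
orientation: [-3.137, -0.097, -0.002]
contact_force: [0.3, -0.2, -0.2]
grip_width: 0.0856
gripper_force: 0.0
```

```bash
python3 -c "
from h import *
go((.467,-.199,.15,-14.1),(.467,-.199,.028,-14.1))"
```

```text
at [ 0.3515 -0.4099  0.1998] yaw 3.5 t 2.05 w 0.0856 F [ 0.3 -0.2 -0.2] j7 -0.76
(0.467, -0.199, 0.15, -14.1) [0.513, -0.813, 0.203] [-0.002, -0.001, 0.196]
(0.467, -0.199, 0.028, -14.1) [0.512, -0.811, 0.691] [-0.002, -0.001, 0.196]
```

Request:
servo_tool(
  commands=[
    [[0.1, -0.16, 0.04], [0, 0, 0.04]],
    [[0.2, -0.32, 0.08], [0, 0, 0.08]],
    [[0.3, -0.5, 0.12], [0, 0, 0.12]],
    [[0.4, -0.65, 0.16], [0, 0, 0.16]],
    [[0.513, -0.813, 0.203], [0, 0, 0.196]],
    [[0.513, -0.813, 0.203], [0, 0, 0.196]],
    [[0.513, -0.813, 0.203], [0, 0, 0.196]],
  ],
)

```text
clock: 2.75
tcp_pos: [0.4651, -0.2064, 0.1493]
orientation: [-3.117, 0.395, 0.0]
contact_force: [-0.8, -0.7, -0.0]
grip_width: 0.085
gripper_force: 0.0
```

```bash
python3 -c "
from h import *
go((.467,-.199,.15,-14.1))
p,d,P=grab('wrist','w1.png')
rc,k,m=fit(P,(.467,-.199));print(rc,k,np.nanmax(P[m][:,2]))
rc,k,m=fit(P,(.612,-.2135));print(rc,k)
go((.467,-.199,.15,-14.1),(.467,-.199,.028,-14.1))"
```

```text
at [ 0.4651 -0.2064  0.1493] yaw -14.4 t 2.75 w 0.085 F [-0.8 -0.7 -0. ] j7 -1.56
(0.467, -0.199, 0.15, -14.1) [-0.0, -0.03, -0.003] [0.0, 0.0, -0.004]
((457.29827880859375, -197.26904296875), (46.09162139892578, 84.25955200195312), 76.17868041992188) 1673 0.04189541311198919
((597.9533081054688, -205.98391723632812), (89.58892059326172, 43.292457580566406), 77.66460418701172) 1922
at [ 0.4644 -0.2079  0.1494] yaw -14.6 t 2.8 w 0.0853 F [-1.2 -0.5  1.8] j7 -1.56
(0.467, -0.199, 0.15, -14.1) [0.001, -0.037, -0.002] [0.0, 0.0, -0.006]
(0.467, -0.199, 0.028, -14.1) [0.001, -0.037, 0.486] [0.0, 0.0, -0.006]
```

View pics/w1.png

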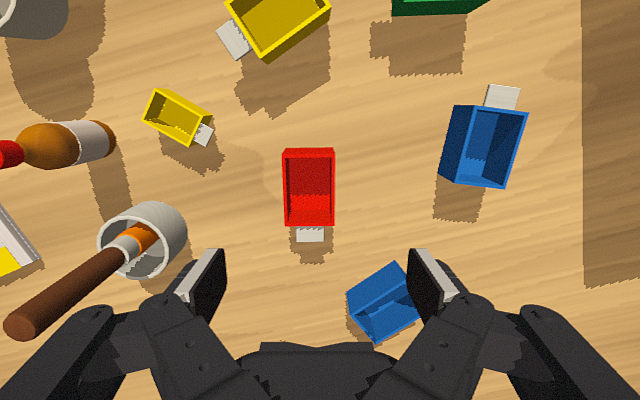

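The wrist view shows the red tin centred at (309,190) with its tab below, agreeing with the top fit to 1 mm. The other tins match the top view too.

Request:
servo_tool(
  commands=[
    [[0, -0.035, 0.1], [0, 0, -0.008]],
    [[0, -0.035, 0.2], [0, 0, -0.008]],
    [[0, -0.035, 0.3], [0, 0, -0.008]],
    [[0, -0.035, 0.38], [0, 0, -0.008]],
    [[0, -0.035, 0.44], [0, 0, -0.008]],
    [[0, -0.035, 0.486], [0, 0, -0.008]],
    [[0, -0.035, 0.486], [0, 0, -0.008]],
    [[0, -0.035, 0.486], [0, 0, -0.008]],
  ],
)

```text
clock: 3.6
tcp_pos: [0.4668, -0.1998, 0.0283]
orientation: [3.118, -0.383, 0.001]
contact_force: [0.4, -0.4, 0.6]
grip_width: 0.0853
gripper_force: 0.0
```

Request:
servo_tool(
  commands=[
    [[0, 0, 0], [0, 0, 0]],
    [[0, 0, 0], [0, 0, 0]],
    [[0, 0, 0], [0, 0, 0]],
    [[0, 0, 0], [0, 0, 0]],
    [[0, 0, 0], [0, 0, 0]],
    [[0, 0, 0], [0, 0, 0]],
    [[0, 0, 0], [0, 0, 0]],
    [[0, 0, 0], [0, 0, 0]],
    [[0, 0, 0], [0, 0, 0]],
    [[0, 0, 0], [0, 0, 0]],
  ],
  claw=1,
  squeeze=40,
)

```text
clock: 4.6
tcp_pos: [0.4672, -0.1989, 0.0289]
orientation: [3.118, -0.381, 0.002]
contact_force: [-2.3, 0.9, 8.5]
grip_width: 0.0429
gripper_force: 39.3
```

```bash
python3 -c "
from h import *
go((.467,-.199,.2,-14.1),(.48,-.06,.2,-6),(.49,.03,.2,0),(.5,.248,.2,8.9))"
```

```text
at [ 0.4672 -0.1989  0.0289] yaw -13.9 t 4.6 w 0.0429 F [-2.3  0.9  8.5] j7 -1.6
(0.467, -0.199, 0.2, -14.1) [-0.0, 0.001, -0.684] [0.0, -0.001, 0.002]
(0.48, -0.06, 0.2, -6) [-0.083, -0.552, -0.685] [0.0, -0.001, -0.088]
(0.49, 0.03, 0.2, 0) [-0.131, -0.911, -0.685] [0.0, -0.001, -0.155]
(0.5, 0.248, 0.2, 8.9) [-0.302, -1.767, -0.685] [0.0, -0.001, -0.254]
```

Request:
servo_tool(
  commands=[
    [[0, 0, -0.08], [0, 0, 0]],
    [[0, 0, -0.24], [0, 0, 0]],
    [[0, 0, -0.4], [0, 0, 0]],
    [[0, 0, -0.56], [0, 0, 0]],
    [[0, -0.05, -0.7], [0, 0, 0]],
    [[-0.02, -0.15, -0.8], [0, 0, -0.02]],
    [[-0.04, -0.28, -0.8], [0, 0, -0.04]],
    [[-0.06, -0.42, -0.8], [0, 0, -0.06]],
    [[-0.08, -0.56, -0.8], [0, 0, -0.09]],
    [[-0.1, -0.7, -0.8], [0, 0, -0.12]],
    [[-0.12, -0.84, -0.8], [0, 0, -0.14]],
    [[-0.131, -0.92, -0.8], [0, 0, -0.155]],
    [[-0.131, -0.92, -0.8], [0, 0, -0.155]],
    [[-0.131, -0.92, -0.8], [0, 0, -0.155]],
  ],
)

```text
clock: 6.0
tcp_pos: [0.4901, 0.0316, 0.2277]
orientation: [3.141, 0.0, -0.001]
contact_force: [-0.8, -0.8, -1.3]
grip_width: 0.042
gripper_force: 40.7
```

```bash
python3 -c "
from h import *
go((.5,.248,.2,8.9),(.5,.248,.12,8.9),(.5,.248,.034,8.9))"
```

```text
at [0.4901 0.0316 0.2277] yaw 0.0 t 6.0 w 0.042 F [-0.8 -0.8 -1.3] j7 -1.82
(0.5, 0.248, 0.2, 8.9) [0.04, -0.866, 0.11] [0.0, 0.0, -0.099]
(0.5, 0.248, 0.12, 8.9) [0.04, -0.866, 0.43] [0.0, 0.0, -0.099]
(0.5, 0.248, 0.034, 8.9) [0.04, -0.866, 0.774] [0.0, 0.0, -0.099]
```

Request:
servo_tool(
  commands=[
    [[0, -0.1, 0], [0, 0, -0.01]],
    [[0.01, -0.24, 0], [0, 0, -0.03]],
    [[0.02, -0.4, 0.02], [0, 0, -0.05]],
    [[0.03, -0.55, 0.05], [0, 0, -0.07]],
    [[0.04, -0.7, 0.1], [0, 0, -0.09]],
    [[0.04, -0.8, 0.15], [0, 0, -0.1]],
    [[0.04, -0.866, 0.2], [0, 0, -0.1]],
    [[0.04, -0.866, 0.26], [0, 0, -0.1]],
    [[0.04, -0.866, 0.26], [0, 0, -0.1]],
    [[0.04, -0.866, 0.26], [0, 0, -0.1]],
  ],
)

```text
clock: 7.0
tcp_pos: [0.5007, 0.2463, 0.1625]
orientation: [3.13, 0.242, -0.001]
contact_force: [0.2, -0.8, -0.7]
grip_width: 0.0424
gripper_force: 40.9
```

```bash
python3 -c "
from h import *
go((.5,.248,.034,8.9))
p,d,P=grab('wrist','w2.png')
# tray height map stats in tray frame
c,s=np.cos(np.radians(8.9)),np.sin(np.radians(8.9))
"
```

```text
at [0.5007 0.2463 0.1625] yaw 8.8 t 7.0 w 0.0424 F [ 0.2 -0.8 -0.7] j7 -2.15
(0.5, 0.248, 0.034, 8.9) [-0.001, -0.008, 0.514] [0.001, 0.001, -0.001]
```

View pics/w2.png

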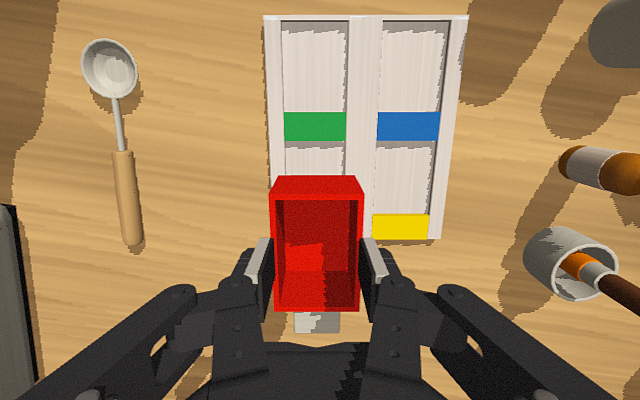

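The red tin is held level in the gripper. In this view the green ledge is at (316,126), blue at (408,126) and yellow at (400,227). I use these ledge edges to check the bay centres.

```bash
python3 -c "
from h import *
c,s=np.cos(np.radians(8.9)),np.sin(np.radians(8.9))
p=cv2.imread('pics/w2.png')[:,:,::-1];hsv=cv2.cvtColor(np.ascontiguousarray(p),cv2.COLOR_RGB2HSV)
for n,lo,hi,b in [('green',45,85,(280,105,355,150)),('blue',100,120,(370,105,445,150)),('yel',22,34,(365,205,440,245))]:
    m=np.zeros((400,640),bool);m[b[1]:b[3],b[0]:b[2]]=1
    m&=(hsv[...,0]>lo)&(hsv[...,0]<hi)&(hsv[...,1]>120)
    v,u=np.nonzero(m);q=np.array([at('wrist',(x,y),.011)[:2] for x,y in zip(u,v)],np.float32)*1000
    rc=cv2.minAreaRect(q);z=np.array(rc[0]);print(n,len(u),np.round(z,1),np.round(rc[1],1),rc[2],'bay',z+52.5*np.array([c,s]))
for uv in [(266,16),(468,16),(441,239)]: print(at('wrist',uv,.011)[:2])
"
```

```text
green 1782 [552.1 257. ] [26.4 59.2] 8.8638334274292 bay [604.0134618  265.12470617]Traceback (most recent call last):
  File "<string>", line 8, in <module>
    v,u=np.nonzero(m);q=np.array([at('wrist',(x,y),.011)[:2] for x,y in zip(u,v)],np.float32)*1000
                                  ~~^^^^^^^^^^^^^^^^^^^^
  File "h.py", line 20, in at
    m,E=cam(n);q=E[:3,:3]@np.array([(uv[0]-m['cx'])/m['fx'],(uv[1]-m['cy'])/m['fy'],1])
        ~~~^^^
  File "h.py", line 9, in cam
    o=r.get_obs();T=np.eye(4);T[:3,:3]=R.from_rotvec(o['orientation']).as_matrix();T[:3,3]=o['tcp_pos']
ValueError: time passes only in moves, steps and waits
```

Request:
servo_tool(
  commands=[
    [[-0.004, -0.008, 0.1], [0, 0, 0]],
    [[-0.004, -0.008, 0.22], [0, 0, 0]],
    [[-0.004, -0.008, 0.34], [0, 0, 0]],
    [[-0.004, -0.008, 0.42], [0, 0, 0]],
    [[-0.004, -0.008, 0.47], [0, 0, 0]],
    [[-0.004, -0.008, 0.5], [0, 0, 0]],
    [[-0.004, -0.008, 0.515], [0, 0, 0]],
    [[-0.004, -0.008, 0.515], [0, 0, 0]],
    [[-0.004, -0.008, 0.515], [0, 0, 0]],
  ],
)

```text
clock: 7.95
tcp_pos: [0.4996, 0.251, 0.035]
orientation: [-3.131, -0.247, -0.002]
contact_force: [-0.9, 0.4, -0.9]
grip_width: 0.0423
gripper_force: 40.9
```

Request:
servo_tool(
  commands=[
    [[0, 0, 0], [0, 0, 0]],
    [[0, 0, 0], [0, 0, 0]],
    [[0, 0, 0], [0, 0, 0]],
    [[0, 0, 0], [0, 0, 0]],
    [[0, 0, 0], [0, 0, 0]],
    [[0, 0, 0], [0, 0, 0]],
    [[0, 0, 0], [0, 0, 0]],
    [[0, 0, -0.1], [0, 0, 0]],
    [[0, 0, -0.25], [0, 0, 0]],
    [[0, 0, -0.4], [0, 0, 0]],
    [[0, 0, -0.55], [0, 0, 0]],
    [[0, 0, -0.7], [0, 0, 0]],
    [[0, 0, -0.8], [0, 0, 0]],
    [[0, 0, -0.8], [0, 0, 0]],
  ],
  claw=0,
)

```text
clock: 9.35
tcp_pos: [0.5009, 0.2521, 0.2382]
orientation: [-3.129, -0.247, -0.011]
contact_force: [-0.5, -0.4, -0.6]
grip_width: 0.0849
gripper_force: 0.0
```

```bash
python3 -c "
from h import *
go((.55,.02,.23,55),(.58,-.1,.23,80),(.612,-.2135,.15,108.2),(.612,-.2135,.028,108.2))
p,d,P=grab('top')
rc,k,m=fit(P,(.499,.248));print('red',rc,k)
for n,c in dict(yellow=(.61,-.205),green=(.607,-.333),blue=(.472,-.36)).items(): print(n,fit(P,c)[:2])"
```

```text
at [0.5009 0.2521 0.2382] yaw 9.0 t 9.35 w 0.0849 F [-0.5 -0.4 -0.6] j7 -2.12
(0.55, 0.02, 0.23, 55) [0.048, 0.948, 0.031] [0.0, -0.005, -0.511]
(0.58, -0.1, 0.23, 80) [0.092, 1.441, 0.03] [0.002, -0.005, -0.789]
(0.612, -0.2135, 0.15, 108.2) [0.145, 1.91, 0.35] [0.003, -0.005, -1.102]
(0.612, -0.2135, 0.028, 108.2) [0.141, 1.911, 0.838] [0.003, -0.005, -1.102]
red ((533.5692138671875, 234.3902587890625), (2.337089776992798, 0.0), -135.16796875) 2
yellow (((608.9356079101562, -205.40472412109375), (46.68009567260742, 84.83016967773438), 18.842382431030273), 262)
green (((607.1083374023438, -333.4054870605469), (85.64299774169922, 48.29728698730469), 76.82818603515625), 305)
blue (((472.1702575683594, -360.0341796875), (47.349517822265625, 84.77812194824219), 68.67268371582031), 308)
```

Request:
servo_tool(
  commands=[
    [[0, 0.08, 0.0], [0, 0, -0.05]],
    [[0.01, 0.2, 0.02], [0, 0, -0.1]],
    [[0.015, 0.34, 0.02], [0, 0, -0.18]],
    [[0.02, 0.48, 0.02], [0, 0, -0.26]],
    [[0.03, 0.62, 0.02], [0, 0, -0.34]],
    [[0.04, 0.76, 0.03], [0, 0, -0.42]],
    [[0.048, 0.9, 0.03], [0, 0, -0.5]],
    [[0.05, 0.948, 0.03], [0, 0, -0.55]],
    [[0.05, 0.948, 0.03], [0, 0, -0.55]],
  ],
)

```text
clock: 10.3
tcp_pos: [0.5478, 0.0156, 0.2247]
orientation: [-2.743, -1.53, 0.005]
contact_force: [-0.4, 1.0, -0.5]
grip_width: 0.0854
gripper_force: 0.0
```

```bash
python3 -c "
from h import *
go((.611,-.214,.12,108.5),(.611,-.214,.028,108.5))"
```

```text
at [0.5478 0.0156 0.2247] yaw 58.3 t 10.3 w 0.0854 F [-0.4  1.  -0.5] j7 -0.84
(0.611, -0.214, 0.12, 108.5) [-0.647, 0.699, 0.419] [-0.002, 0.001, -0.558]
(0.611, -0.214, 0.028, 108.5) [-0.647, 0.699, 0.787] [-0.002, 0.001, -0.558]
```

Request:
servo_tool(
  commands=[
    [[-0.06, 0.07, 0.0], [0, 0, -0.07]],
    [[-0.15, 0.16, 0.0], [0, 0, -0.15]],
    [[-0.25, 0.27, 0.05], [0, 0, -0.23]],
    [[-0.35, 0.38, 0.12], [0, 0, -0.31]],
    [[-0.45, 0.49, 0.2], [0, 0, -0.39]],
    [[-0.55, 0.6, 0.28], [0, 0, -0.47]],
    [[-0.62, 0.67, 0.36], [0, 0, -0.53]],
    [[-0.647, 0.701, 0.42], [0, 0, -0.558]],
    [[-0.647, 0.701, 0.42], [0, 0, -0.558]],
    [[-0.647, 0.701, 0.44], [0, 0, -0.558]],
    [[-0.647, 0.701, 0.54], [0, 0, -0.558]],
    [[-0.647, 0.701, 0.64], [0, 0, -0.558]],
    [[-0.647, 0.701, 0.72], [0, 0, -0.558]],
    [[-0.647, 0.701, 0.76], [0, 0, -0.558]],
    [[-0.647, 0.701, 0.785], [0, 0, -0.558]],
    [[-0.647, 0.701, 0.785], [0, 0, -0.558]],
    [[-0.647, 0.701, 0.785], [0, 0, -0.558]],
    [[-0.647, 0.701, 0.785], [0, 0, -0.558]],
  ],
)

```text
clock: 12.1
tcp_pos: [0.6143, -0.211, 0.0315]
orientation: [1.829, 2.552, 0.001]
contact_force: [0.2, -0.4, 0.9]
grip_width: 0.0855
gripper_force: 0.0
```

Request:
servo_tool(
  commands=[
    [[0, 0, 0], [0, 0, 0]],
    [[0, 0, 0], [0, 0, 0]],
    [[0, 0, 0], [0, 0, 0]],
    [[0, 0, 0], [0, 0, 0]],
    [[0, 0, 0], [0, 0, 0]],
    [[0, 0, 0], [0, 0, 0]],
    [[0, 0, 0], [0, 0, 0]],
    [[0, 0, 0], [0, 0, 0]],
    [[0, 0, 0], [0, 0, 0]],
    [[0, 0, 0], [0, 0, 0]],
    [[0, 0, -0.1], [0, 0, 0]],
    [[0, 0, -0.25], [0, 0, 0]],
    [[0, 0, -0.4], [0, 0, 0]],
    [[0, 0, -0.55], [0, 0, 0]],
    [[0, 0, -0.7], [0, 0, 0]],
    [[0, 0, -0.78], [0, 0, 0]],
    [[0, 0, -0.78], [0, 0, 0]],
    [[0, 0, -0.78], [0, 0, 0]],
  ],
  claw=1,
)

```text
clock: 13.9
tcp_pos: [0.6132, -0.211, 0.2251]
orientation: [1.83, 2.553, -0.001]
contact_force: [0.4, -0.0, -0.2]
grip_width: -0.0001
gripper_force: 0.0
```

```bash
python3 -c "
from h import *
go((.563,-.02,.22,150),(.513,.159,.2,189.2),(.513,.159,.034,189.2))"
```

```text
at [ 0.6132 -0.211   0.2251] yaw 108.7 t 13.9 w -0.0001 F [ 0.4 -0.  -0.2] j7 0.35
(0.563, -0.02, 0.22, 150) [0.788, 0.055, 0.02] [-0.0, 0.0, -0.458]
(0.513, 0.159, 0.2, 189.2) [1.53, 0.096, 0.1] [-0.0, 0.0, -0.894]
(0.513, 0.159, 0.034, 189.2) [1.53, 0.096, 0.764] [-0.0, 0.0, -0.894]
```

Width 0 means the grip missed, so the yellow tin has probably been knocked. I look again.

```bash
python3 -c "
from h import *
p,d,P=grab('wrist','w3.png')
p,d,P=grab('top','t3.png')
v=np.vstack([cv2.imread('pics/w3.png'),cv2.imread('pics/t3.png')]);cv2.imwrite('pics/c3.png',cv2.resize(v,None,fx=.75,fy=.75))
for n,c in dict(yellow=(.61,-.205),green=(.607,-.333),blue=(.472,-.36)).items(): print(n,fit(P,c)[:2])"
```

```text
yellow (((609.3368530273438, -205.08779907226562), (47.168331146240234, 84.9271011352539), 18.78948211669922), 268)
green (((606.6080932617188, -332.6632995605469), (84.58067321777344, 47.85778045654297), 79.98519134521484), 292)
blue (((472.5602722167969, -360.17205810546875), (47.53620910644531, 85.31996154785156), 68.03063201904297), 309)
```

View pics/c3.png

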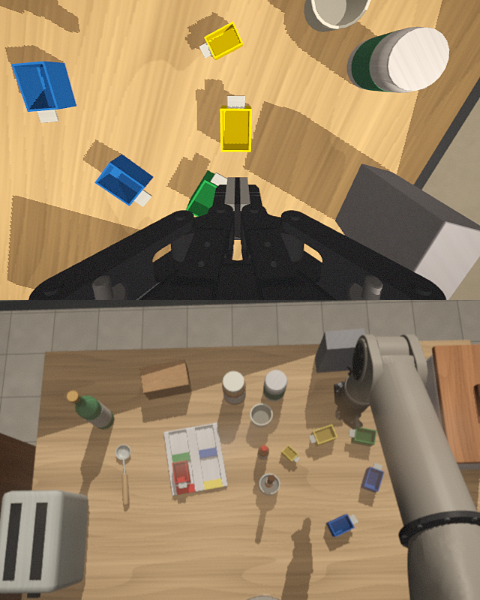

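The yellow tin has not moved: the wrist image shows it upright and aligned at (313,172) full-scale. The fingers must have slipped off, as the grip was about 3 mm high. I retry lower and firmer.

```bash
python3 -c "
from h import *
go((.6122,-.214,.09,108.8),(.6122,-.214,.026,108.8))"
```

```text
at [ 0.6124 -0.2108  0.2236] yaw 108.7 t 14.0 w -0.0 F [-0.3  0.  -0.6] j7 0.35
(0.6122, -0.214, 0.09, 108.8) [-0.012, -0.004, 0.535] [-0.001, -0.001, -0.001]
(0.6122, -0.214, 0.026, 108.8) [-0.013, -0.003, 0.791] [-0.001, -0.001, -0.001]
```

Request:
servo_tool(
  commands=[
    [[-0.012, -0.003, 0.05], [0, 0, 0]],
    [[-0.012, -0.003, 0.15], [0, 0, 0]],
    [[-0.012, -0.003, 0.27], [0, 0, 0]],
    [[-0.012, -0.003, 0.4], [0, 0, 0]],
    [[-0.012, -0.003, 0.5], [0, 0, 0]],
    [[-0.012, -0.003, 0.6], [0, 0, 0]],
    [[-0.012, -0.003, 0.7], [0, 0, 0]],
    [[-0.012, -0.003, 0.76], [0, 0, 0]],
    [[-0.012, -0.003, 0.79], [0, 0, 0]],
    [[-0.012, -0.003, 0.79], [0, 0, 0]],
    [[-0.012, -0.003, 0.79], [0, 0, 0]],
  ],
  claw=0,
)

```text
clock: 15.1
tcp_pos: [0.6143, -0.214, 0.0285]
orientation: [1.83, 2.553, 0.001]
contact_force: [0.3, -0.0, 1.0]
grip_width: 0.0852
gripper_force: 0.0
```

Request:
servo_tool(
  commands=[
    [[0, 0, 0.005], [0, 0, 0]],
    [[0, 0, 0.005], [0, 0, 0]],
    [[0, 0, 0.005], [0, 0, 0]],
    [[0, 0, 0.005], [0, 0, 0]],
    [[0, 0, 0.005], [0, 0, 0]],
    [[0, 0, 0.005], [0, 0, 0]],
    [[0, 0, 0.005], [0, 0, 0]],
    [[0, 0, 0.005], [0, 0, 0]],
    [[0, 0, 0.005], [0, 0, 0]],
    [[0, 0, 0.005], [0, 0, 0]],
    [[0, 0, 0.005], [0, 0, 0]],
    [[0, 0, 0.005], [0, 0, 0]],
    [[0, 0, 0.005], [0, 0, 0]],
  ],
  claw=1,
  squeeze=70,
)

```text
clock: 16.4
tcp_pos: [0.6142, -0.2142, 0.028]
orientation: [1.83, 2.552, -0.0]
contact_force: [-2.5, -0.2, 7.3]
grip_width: 0.0418
gripper_force: 69.8
```

Request:
servo_tool(
  commands=[
    [[0, 0, -0.03], [0, 0, 0]],
    [[0, 0, -0.1], [0, 0, 0]],
    [[0, 0, -0.22], [0, 0, 0]],
    [[0, 0, -0.35], [0, 0, 0]],
    [[0, 0, -0.5], [0, 0, 0]],
    [[0, 0, -0.65], [0, 0, 0]],
    [[0, 0, -0.77], [0, 0, 0]],
    [[0, 0, -0.8], [0, 0, 0]],
    [[0, 0, -0.8], [0, 0, 0]],
  ],
)

```text
clock: 17.3
tcp_pos: [0.6144, -0.214, 0.2286]
orientation: [1.828, 2.551, 0.001]
contact_force: [0.5, 0.1, -1.6]
grip_width: 0.0419
gripper_force: 71.0
```

```bash
python3 -c "
from h import *
go((.563,-.02,.228,150),(.513,.159,.2,189.2),(.513,.159,.034,189.2))"
```

```text
at [ 0.6144 -0.214   0.2286] yaw 108.7 t 17.3 w 0.0419 F [ 0.5  0.1 -1.6] j7 0.36
(0.563, -0.02, 0.228, 150) [0.801, 0.055, 0.001] [0.001, 0.002, -0.458]
(0.513, 0.159, 0.2, 189.2) [1.543, 0.095, 0.111] [0.0, 0.002, -0.894]
(0.513, 0.159, 0.034, 189.2) [1.545, 0.093, 0.775] [0.0, 0.002, -0.894]
```

Request:
servo_tool(
  commands=[
    [[0.06, 0.0, 0], [0, 0, -0.04]],
    [[0.16, 0.01, 0], [0, 0, -0.1]],
    [[0.28, 0.02, 0], [0, 0, -0.16]],
    [[0.4, 0.03, 0], [0, 0, -0.23]],
    [[0.52, 0.04, 0], [0, 0, -0.3]],
    [[0.64, 0.05, 0], [0, 0, -0.37]],
    [[0.74, 0.055, 0], [0, 0, -0.43]],
    [[0.801, 0.055, 0], [0, 0, -0.47]],
    [[0.801, 0.055, 0], [0, 0, -0.47]],
    [[0.801, 0.055, 0], [0, 0, -0.47]],
  ],
)

```text
clock: 18.3
tcp_pos: [0.5618, -0.0207, 0.2254]
orientation: [-0.788, -3.039, 0.001]
contact_force: [0.4, 0.0, -0.7]
grip_width: 0.0419
gripper_force: 71.0
```

```bash
python3 -c "
from h import *
go((.513,.159,.1,189),(.513,.159,.034,189))"
```

```text
at [ 0.5618 -0.0207  0.2254] yaw 150.9 t 18.3 w 0.0419 F [ 0.4  0.  -0.7] j7 0.72
(0.513, 0.159, 0.1, 189) [0.519, 0.534, 0.502] [-0.0, -0.001, -0.423]
(0.513, 0.159, 0.034, 189) [0.519, 0.535, 0.766] [-0.0, -0.001, -0.423]
```

Request:
servo_tool(
  commands=[
    [[0.05, 0.05, 0], [0, 0, -0.05]],
    [[0.13, 0.13, 0], [0, 0, -0.11]],
    [[0.22, 0.22, 0], [0, 0, -0.18]],
    [[0.31, 0.32, 0.05], [0, 0, -0.26]],
    [[0.4, 0.41, 0.12], [0, 0, -0.33]],
    [[0.47, 0.49, 0.2], [0, 0, -0.39]],
    [[0.519, 0.535, 0.3], [0, 0, -0.423]],
    [[0.519, 0.535, 0.4], [0, 0, -0.423]],
    [[0.519, 0.535, 0.5], [0, 0, -0.423]],
    [[0.519, 0.535, 0.5], [0, 0, -0.423]],
    [[0.519, 0.535, 0.5], [0, 0, -0.423]],
  ],
)

```text
clock: 19.4
tcp_pos: [0.514, 0.159, 0.1014]
orientation: [0.246, -3.131, 0.0]
contact_force: [0.8, 0.8, -0.3]
grip_width: 0.0418
gripper_force: 71.3
```

```bash
python3 -c "
from h import *
p,d,P=grab('wrist','w4.png')
go((.513,.159,.033,189))
print('red',fit(P,(.499,.249),z0=.032)[:2])"
```

```text
at [0.5145 0.1595 0.1023] yaw -171.0 t 19.45 w 0.0416 F [-0.3 -0.5 -0.5] j7 0.84
(0.513, 0.159, 0.033, 189) [0.007, -0.001, 0.277] [0.0, 0.0, -0.0]
red (((489.65655517578125, 250.28749084472656), (83.7948226928711, 47.32746124267578), 9.151278495788574), 3773)
```

View pics/w4.png

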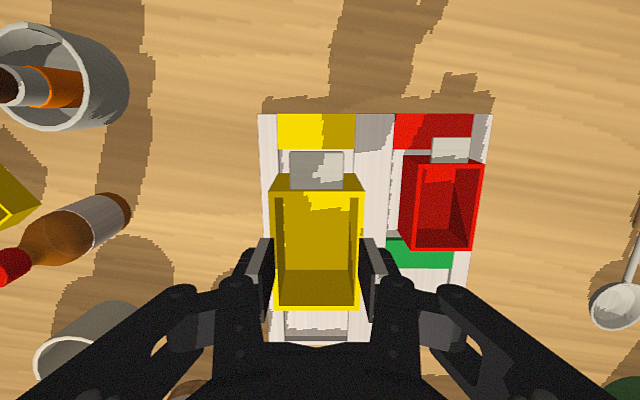

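The wrist view shows red seated at (447,205) with its tab over the red ledge, about 4 mm off centre. Yellow is above its bay with its tab towards the yellow ledge.

Request:
servo_tool(
  commands=[
    [[0.005, 0, 0.07], [0, 0, 0]],
    [[0.005, 0, 0.15], [0, 0, 0]],
    [[0.005, 0, 0.21], [0, 0, 0]],
    [[0.005, 0, 0.25], [0, 0, 0]],
    [[0.005, 0, 0.28], [0, 0, 0]],
    [[0.005, 0, 0.285], [0, 0, 0]],
    [[0.005, 0, 0.285], [0, 0, 0]],
    [[0.005, 0, 0.285], [0, 0, 0]],
  ],
)

```text
clock: 20.25
tcp_pos: [0.5129, 0.1598, 0.032]
orientation: [-0.249, 3.13, -0.002]
contact_force: [-4.3, -2.7, 13.9]
grip_width: 0.0419
gripper_force: 74.9
```

Request:
servo_tool(
  commands=[
    [[0, 0, 0], [0, 0, 0]],
    [[0, 0, 0], [0, 0, 0]],
    [[0, 0, 0], [0, 0, 0]],
    [[0, 0, 0], [0, 0, 0]],
    [[0, 0, 0], [0, 0, 0]],
    [[0, 0, 0], [0, 0, 0]],
    [[0, 0, 0], [0, 0, 0]],
    [[0, 0, -0.08], [0, 0, 0]],
    [[0, 0, -0.2], [0, 0, 0]],
    [[0, 0, -0.35], [0, 0, 0]],
    [[0, 0, -0.5], [0, 0, 0]],
    [[0, 0, -0.65], [0, 0, 0]],
    [[0, 0, -0.75], [0, 0, 0]],
    [[0, 0, -0.8], [0, 0, 0]],
    [[0, 0, -0.8], [0, 0, 0]],
  ],
  claw=0,
)

```text
clock: 21.75
tcp_pos: [0.5131, 0.16, 0.2315]
orientation: [-0.249, 3.129, 0.0]
contact_force: [-0.2, 0.2, -0.0]
grip_width: 0.0856
gripper_force: 0.0
```

```bash
python3 -c "
from h import *
go((.56,-.08,.22,125),(.605,-.342,.12,77.7),(.605,-.342,.026,77.7))
p,d,P=grab('wrist')
for n,c in dict(red=(.499,.25),yellow=(.513,.159)).items(): print(n,fit(P,c,rad=.057,z0=.032)[:2])
p,d,P=grab('top')
for n,c in dict(red=(.499,.25),yellow=(.513,.159),green=(.607,-.333),blue=(.472,-.36)).items(): print(n,fit(P,c)[:2])"
```

```text
at [0.5131 0.16   0.2315] yaw -170.9 t 21.75 w 0.0856 F [-0.2  0.2 -0. ] j7 0.98
(0.56, -0.08, 0.22, 125) [-0.033, -0.978, 0.046] [0.001, 0.002, 0.712]
(0.605, -0.342, 0.12, 77.7) [-0.044, -2.041, 0.446] [0.002, 0.001, 1.238]
(0.605, -0.342, 0.026, 77.7) [-0.043, -2.041, 0.822] [0.002, 0.001, 1.238]
red (((490.0527648925781, 250.60580444335938), (83.59332275390625, 46.65867614746094), 8.870360374450684), 1348)
yellow (((503.5646057128906, 159.5458526611328), (83.71017456054688, 45.962955474853516), 8.726226806640625), 1113)
red (((489.96282958984375, 249.6188507080078), (84.37529754638672, 46.269351959228516), 9.324864387512207), 255)
yellow (((0.0, 0.0), (0.0, 0.0), 0.0), 0)
green (((607.1994018554688, -332.48138427734375), (84.39789581298828, 48.61565399169922), 77.14551544189453), 305)
blue (((472.5722351074219, -360.2220764160156), (47.31283950805664, 84.77830505371094), 68.36908721923828), 315)
```

Request:
servo_tool(
  commands=[
    [[0, -0.06, 0], [0, 0, 0.05]],
    [[0, -0.18, 0.02], [0, 0, 0.13]],
    [[-0.01, -0.32, 0.02], [0, 0, 0.22]],
    [[-0.01, -0.46, 0.03], [0, 0, 0.31]],
    [[-0.02, -0.6, 0.03], [0, 0, 0.4]],
    [[-0.02, -0.74, 0.04], [0, 0, 0.49]],
    [[-0.03, -0.86, 0.04], [0, 0, 0.58]],
    [[-0.033, -0.95, 0.04], [0, 0, 0.66]],
    [[-0.033, -0.978, 0.04], [0, 0, 0.712]],
    [[-0.033, -0.978, 0.04], [0, 0, 0.712]],
    [[-0.033, -0.978, 0.04], [0, 0, 0.712]],
  ],
)

```text
clock: 22.95
tcp_pos: [0.5584, -0.0797, 0.2189]
orientation: [-1.445, -2.787, 0.001]
contact_force: [-0.1, 1.3, -0.2]
grip_width: 0.0858
gripper_force: 0.0
```

```bash
python3 -c "
from h import *
go((.605,-.3415,.12,77.4),(.605,-.3415,.025,77.4))"
```

```text
at [ 0.5584 -0.0797  0.2189] yaw 125.2 t 22.95 w 0.0858 F [-0.1  1.3 -0.2] j7 0.42
(0.605, -0.3415, 0.12, 77.4) [-0.964, -0.451, 0.395] [-0.001, -0.001, 0.531]
(0.605, -0.3415, 0.025, 77.4) [-0.965, -0.45, 0.775] [-0.001, -0.001, 0.531]
```

Request:
servo_tool(
  commands=[
    [[-0.07, -0.03, 0], [0, 0, 0.05]],
    [[-0.18, -0.08, 0], [0, 0, 0.11]],
    [[-0.31, -0.14, 0.03], [0, 0, 0.18]],
    [[-0.44, -0.2, 0.08], [0, 0, 0.25]],
    [[-0.57, -0.27, 0.14], [0, 0, 0.33]],
    [[-0.7, -0.33, 0.2], [0, 0, 0.4]],
    [[-0.83, -0.39, 0.27], [0, 0, 0.47]],
    [[-0.92, -0.43, 0.34], [0, 0, 0.52]],
    [[-0.965, -0.45, 0.38], [0, 0, 0.531]],
    [[-0.965, -0.45, 0.4], [0, 0, 0.531]],
    [[-0.965, -0.45, 0.42], [0, 0, 0.531]],
    [[-0.965, -0.45, 0.5], [0, 0, 0.531]],
    [[-0.965, -0.45, 0.6], [0, 0, 0.531]],
    [[-0.965, -0.45, 0.7], [0, 0, 0.531]],
    [[-0.965, -0.45, 0.75], [0, 0, 0.531]],
    [[-0.965, -0.45, 0.775], [0, 0, 0.531]],
    [[-0.965, -0.45, 0.775], [0, 0, 0.531]],
    [[-0.965, -0.45, 0.775], [0, 0, 0.531]],
    [[-0.965, -0.45, 0.775], [0, 0, 0.531]],
  ],
)

```text
clock: 24.85
tcp_pos: [0.6065, -0.3428, 0.028]
orientation: [2.453, 1.96, 0.002]
contact_force: [0.9, -0.4, -1.1]
grip_width: 0.0853
gripper_force: 0.0
```

Request:
servo_tool(
  commands=[
    [[0, 0, 0], [0, 0, 0]],
    [[0, 0, 0], [0, 0, 0]],
    [[0, 0, 0], [0, 0, 0]],
    [[0, 0, 0], [0, 0, 0]],
    [[0, 0, 0], [0, 0, 0]],
    [[0, 0, 0], [0, 0, 0]],
    [[0, 0, 0], [0, 0, 0]],
    [[0, 0, 0], [0, 0, 0]],
    [[0, 0, 0], [0, 0, 0]],
    [[0, 0, 0], [0, 0, 0]],
    [[0, 0, 0], [0, 0, 0]],
    [[0, 0, 0], [0, 0, 0]],
  ],
  claw=1,
  squeeze=70,
)

```text
clock: 26.05
tcp_pos: [0.6059, -0.3427, 0.0277]
orientation: [2.454, 1.96, 0.0]
contact_force: [-0.9, -0.2, 5.6]
grip_width: 0.0424
gripper_force: 70.0
```

Request:
servo_tool(
  commands=[
    [[0, 0, -0.03], [0, 0, 0]],
    [[0, 0, -0.1], [0, 0, 0]],
    [[0, 0, -0.22], [0, 0, 0]],
    [[0, 0, -0.35], [0, 0, 0]],
    [[0, 0, -0.5], [0, 0, 0]],
    [[0, 0, -0.65], [0, 0, 0]],
    [[0, 0, -0.77], [0, 0, 0]],
    [[0, 0, -0.8], [0, 0, 0]],
    [[0, 0, -0.8], [0, 0, 0]],
  ],
)

```text
clock: 26.95
tcp_pos: [0.6062, -0.3427, 0.2287]
orientation: [2.452, 1.959, 0.002]
contact_force: [0.1, 0.3, -1.3]
grip_width: 0.0422
gripper_force: 71.2
```

```bash
python3 -c "
from h import *
go((.607,-.2,.23,110),(.605,-.1,.23,140),(.604,.265,.1,189),(.604,.265,.034,189))"
```

```text
at [ 0.6062 -0.3427  0.2287] yaw 77.2 t 26.95 w 0.0422 F [ 0.1  0.3 -1.3] j7 0.05
(0.607, -0.2, 0.23, 110) [0.557, -0.123, -0.006] [0.002, 0.001, -0.364]
(0.605, -0.1, 0.23, 140) [0.946, -0.219, -0.007] [0.001, 0.002, -0.697]
(0.604, 0.265, 0.1, 189) [2.369, -0.547, 0.511] [0.001, 0.002, -1.242]
(0.604, 0.265, 0.034, 189) [2.369, -0.548, 0.775] [0.001, 0.002, -1.242]
```

Request:
servo_tool(
  commands=[
    [[0.05, -0.01, 0], [0, 0, -0.04]],
    [[0.15, -0.03, 0], [0, 0, -0.1]],
    [[0.27, -0.06, 0], [0, 0, -0.18]],
    [[0.4, -0.09, 0], [0, 0, -0.26]],
    [[0.53, -0.12, 0], [0, 0, -0.34]],
    [[0.66, -0.15, 0], [0, 0, -0.42]],
    [[0.79, -0.18, 0], [0, 0, -0.51]],
    [[0.9, -0.21, 0], [0, 0, -0.59]],
    [[0.98, -0.22, 0], [0, 0, -0.66]],
    [[0.98, -0.22, 0], [0, 0, -0.7]],
    [[0.98, -0.22, 0], [0, 0, -0.7]],
    [[0.98, -0.22, 0], [0, 0, -0.7]],
  ],
)

```text
clock: 28.15
tcp_pos: [0.6052, -0.0921, 0.2251]
orientation: [-1.071, -2.951, 0.001]
contact_force: [-0.6, -0.0, -1.7]
grip_width: 0.0422
gripper_force: 71.2
```

```bash
python3 -c "
from h import *
go((.605,.085,.23,165),(.604,.265,.1,189),(.604,.265,.034,189))"
```

```text
at [ 0.6052 -0.0921  0.2251] yaw 140.1 t 28.15 w 0.0422 F [-0.6 -0.  -1.7] j7 0.66
(0.605, 0.085, 0.23, 165) [0.455, 0.543, -0.019] [-0.001, -0.001, -0.277]
(0.604, 0.265, 0.1, 189) [0.919, 1.093, 0.501] [-0.0, -0.002, -0.543]
(0.604, 0.265, 0.034, 189) [0.918, 1.094, 0.765] [-0.0, -0.002, -0.543]
```

Request:
servo_tool(
  commands=[
    [[0.04, 0.05, 0], [0, 0, -0.03]],
    [[0.12, 0.15, 0], [0, 0, -0.08]],
    [[0.21, 0.25, 0], [0, 0, -0.13]],
    [[0.31, 0.36, 0], [0, 0, -0.19]],
    [[0.41, 0.48, 0], [0, 0, -0.25]],
    [[0.51, 0.6, 0], [0, 0, -0.31]],
    [[0.61, 0.72, 0], [0, 0, -0.37]],
    [[0.7, 0.84, 0], [0, 0, -0.43]],
    [[0.78, 0.94, 0.0], [0, 0, -0.49]],
    [[0.82, 0.98, 0.05], [0, 0, -0.53]],
    [[0.84, 1, 0.1], [0, 0, -0.543]],
    [[0.84, 1, 0.2], [0, 0, -0.543]],
    [[0.84, 1, 0.3], [0, 0, -0.543]],
    [[0.84, 1, 0.3], [0, 0, -0.543]],
    [[0.84, 1, 0.3], [0, 0, -0.543]],
  ],
)

```text
clock: 29.65
tcp_pos: [0.6044, 0.2335, 0.1508]
orientation: [0.246, -3.13, 0.002]
contact_force: [-0.2, 0.3, -2.5]
grip_width: 0.0422
gripper_force: 71.5
```

```bash
python3 -c "
from h import *
go((.604,.265,.1,189),(.604,.265,.034,189))"
```

```text
at [0.6044 0.2335 0.1508] yaw -171.0 t 29.65 w 0.0422 F [-0.2  0.3 -2.5] j7 0.84
(0.604, 0.265, 0.1, 189) [-0.018, 0.125, 0.203] [-0.001, -0.001, -0.0]
(0.604, 0.265, 0.034, 189) [-0.019, 0.125, 0.467] [-0.001, -0.001, -0.0]
```

Request:
servo_tool(
  commands=[
    [[-0.02, 0.06, 0.05], [0, 0, 0]],
    [[-0.022, 0.125, 0.12], [0, 0, 0]],
    [[-0.022, 0.125, 0.2], [0, 0, 0]],
    [[-0.022, 0.125, 0.28], [0, 0, 0]],
    [[-0.022, 0.125, 0.36], [0, 0, 0]],
    [[-0.022, 0.125, 0.42], [0, 0, 0]],
    [[-0.022, 0.125, 0.455], [0, 0, 0]],
    [[-0.022, 0.125, 0.47], [0, 0, 0]],
    [[-0.022, 0.125, 0.47], [0, 0, 0]],
    [[-0.022, 0.125, 0.47], [0, 0, 0]],
  ],
)

```text
clock: 30.65
tcp_pos: [0.6055, 0.2672, 0.0349]
orientation: [-0.249, 3.131, 0.001]
contact_force: [-0.8, -0.2, -2.1]
grip_width: 0.0425
gripper_force: 71.5
```

Request:
servo_tool(
  commands=[
    [[0, 0, 0], [0, 0, 0]],
    [[0, 0, 0], [0, 0, 0]],
    [[0, 0, 0], [0, 0, 0]],
    [[0, 0, 0], [0, 0, 0]],
    [[0, 0, 0], [0, 0, 0]],
    [[0, 0, 0], [0, 0, 0]],
    [[0, 0, 0], [0, 0, 0]],
    [[0, 0, -0.08], [0, 0, 0]],
    [[0, 0, -0.2], [0, 0, 0]],
    [[0, 0, -0.35], [0, 0, 0]],
    [[0, 0, -0.5], [0, 0, 0]],
    [[0, 0, -0.65], [0, 0, 0]],
    [[0, 0, -0.75], [0, 0, 0]],
    [[0, 0, -0.8], [0, 0, 0]],
    [[0, 0, -0.8], [0, 0, 0]],
  ],
  claw=0,
)

```text
clock: 32.15
tcp_pos: [0.6056, 0.2676, 0.2367]
orientation: [-0.249, 3.128, 0.002]
contact_force: [-0.2, 0.3, -1.4]
grip_width: 0.0854
gripper_force: 0.0
```

```bash
python3 -c "
from h import *
p,d,P=grab('wrist')
for n,c in dict(red=(.499,.25),yellow=(.513,.159),green=(.604,.265)).items(): print(n,fit(P,c,rad=.057,z0=.032)[:2])
p,d,P=grab('top')
for n,c in dict(blue=(.472,-.36),blue2=(.327,-.25)).items(): print(n,fit(P,c)[:2])
go((.57,.02,.22,178),(.51,-.2,.2,168))"
```

```text
red (((484.9338684082031, 248.283203125), (83.58759307861328, 45.80073165893555), 7.875094413757324), 1358)
yellow (((502.67388916015625, 159.22889709472656), (83.70109558105469, 46.7491455078125), 9.124617576599121), 1609)
green (((596.7124633789062, 266.81756591796875), (83.95662689208984, 45.961299896240234), 9.733232498168945), 1046)
blue (((472.5730895996094, -360.29400634765625), (48.6322135925293, 84.52682495117188), 68.43058776855469), 308)
blue2 (((0.0, 0.0), (0.0, 0.0), 0.0), 0)
at [0.6046 0.2663 0.2332] yaw -170.9 t 32.25 w 0.0856 F [-0.7  0.6 -0.3] j7 0.85
(0.57, 0.02, 0.22, 178) [0.293, -0.951, 0.054] [-0.001, -0.001, 0.123]
(0.51, -0.2, 0.2, 168) [0.669, -1.782, 0.135] [-0.001, -0.001, 0.235]
```

Request:
servo_tool(
  commands=[
    [[0.02, -0.07, 0], [0, 0, 0.01]],
    [[0.06, -0.2, 0.02], [0, 0, 0.03]],
    [[0.11, -0.35, 0.02], [0, 0, 0.05]],
    [[0.15, -0.5, 0.03], [0, 0, 0.07]],
    [[0.2, -0.65, 0.03], [0, 0, 0.09]],
    [[0.25, -0.8, 0.04], [0, 0, 0.1]],
    [[0.29, -0.92, 0.05], [0, 0, 0.12]],
    [[0.31, -1, 0.05], [0, 0, 0.13]],
    [[0.31, -1, 0.05], [0, 0, 0.13]],
    [[0.31, -1, 0.05], [0, 0, 0.13]],
  ],
)

```text
clock: 33.25
tcp_pos: [0.5673, 0.0075, 0.2203]
orientation: [-0.072, -3.138, -0.001]
contact_force: [-0.2, 0.6, -0.2]
grip_width: 0.0852
gripper_force: 0.0
```

```bash
python3 -c "
from h import *
go((.51,-.2,.2,168),(.464,-.357,.12,158.4))"
```

```text
at [0.5673 0.0075 0.2203] yaw 177.4 t 33.25 w 0.0852 F [-0.2  0.6 -0.2] j7 1.08
(0.51, -0.2, 0.2, 168) [0.191, -0.84, 0.081] [0.0, -0.001, 0.104]
(0.464, -0.357, 0.12, 158.4) [0.345, -1.476, 0.401] [0.0, -0.001, 0.211]
```

Request:
servo_tool(
  commands=[
    [[0.02, -0.07, 0], [0, 0, 0.02]],
    [[0.05, -0.2, 0.02], [0, 0, 0.04]],
    [[0.08, -0.35, 0.03], [0, 0, 0.06]],
    [[0.12, -0.5, 0.04], [0, 0, 0.1]],
    [[0.15, -0.65, 0.06], [0, 0, 0.14]],
    [[0.19, -0.8, 0.08], [0, 0, 0.17]],
    [[0.22, -0.92, 0.1], [0, 0, 0.2]],
    [[0.23, -0.98, 0.1], [0, 0, 0.211]],
    [[0.23, -0.98, 0.1], [0, 0, 0.211]],
    [[0.23, -0.98, 0.1], [0, 0, 0.211]],
  ],
)

```text
clock: 34.25
tcp_pos: [0.5007, -0.232, 0.1968]
orientation: [0.583, 3.086, 0.002]
contact_force: [1.3, 0.6, 0.1]
grip_width: 0.0849
gripper_force: 0.0
```

```bash
python3 -c "
from h import *
p,d,P=grab('wrist')
print(fit(P,(.472,-.36),rad=.057,z0=.032)[:2])
go((.464,-.357,.1,158.4),(.464,-.357,.025,158.4))"
```

```text
(((472.167724609375, -360.0488586425781), (47.2283935546875, 84.5007553100586), 67.93067169189453), 1404)
at [ 0.5008 -0.2316  0.1969] yaw 158.7 t 34.3 w 0.0855 F [ 0.7  0.1 -0.1] j7 1.24
(0.464, -0.357, 0.1, 158.4) [-0.045, -0.521, 0.387] [0.001, 0.0, 0.003]
(0.464, -0.357, 0.025, 158.4) [-0.045, -0.522, 0.687] [0.001, 0.0, 0.003]
```

Request:
servo_tool(
  commands=[
    [[-0.01, -0.06, 0], [0, 0, 0]],
    [[-0.02, -0.17, 0.04], [0, 0, 0]],
    [[-0.03, -0.3, 0.1], [0, 0, 0.004]],
    [[-0.04, -0.42, 0.18], [0, 0, 0.004]],
    [[-0.045, -0.5, 0.26], [0, 0, 0.004]],
    [[-0.045, -0.522, 0.33], [0, 0, 0.004]],
    [[-0.045, -0.522, 0.36], [0, 0, 0.004]],
    [[-0.045, -0.522, 0.4], [0, 0, 0.004]],
    [[-0.045, -0.522, 0.5], [0, 0, 0.004]],
    [[-0.045, -0.522, 0.6], [0, 0, 0.004]],
    [[-0.045, -0.522, 0.66], [0, 0, 0.004]],
    [[-0.045, -0.522, 0.687], [0, 0, 0.004]],
    [[-0.045, -0.522, 0.687], [0, 0, 0.004]],
    [[-0.045, -0.522, 0.687], [0, 0, 0.004]],
  ],
)

```text
clock: 35.7
tcp_pos: [0.4629, -0.3599, 0.0258]
orientation: [0.597, 3.083, -0.001]
contact_force: [-0.7, -0.2, 0.3]
grip_width: 0.0851
gripper_force: 0.0
```

Request:
servo_tool(
  commands=[
    [[0, 0, 0], [0, 0, 0]],
    [[0, 0, 0], [0, 0, 0]],
    [[0, 0, 0], [0, 0, 0]],
    [[0, 0, 0], [0, 0, 0]],
    [[0, 0, 0], [0, 0, 0]],
    [[0, 0, 0], [0, 0, 0]],
    [[0, 0, 0], [0, 0, 0]],
    [[0, 0, 0], [0, 0, 0]],
    [[0, 0, 0], [0, 0, 0]],
    [[0, 0, 0], [0, 0, 0]],
    [[0, 0, 0], [0, 0, 0]],
    [[0, 0, 0], [0, 0, 0]],
  ],
  claw=1,
  squeeze=70,
)

```text
clock: 36.9
tcp_pos: [0.4626, -0.3601, 0.0261]
orientation: [0.598, 3.083, -0.001]
contact_force: [-1.6, 0.3, 9.1]
grip_width: 0.0429
gripper_force: 69.8
```

Request:
servo_tool(
  commands=[
    [[0, 0, -0.03], [0, 0, 0]],
    [[0, 0, -0.1], [0, 0, 0]],
    [[0, 0, -0.22], [0, 0, 0]],
    [[0, 0, -0.35], [0, 0, 0]],
    [[0, 0, -0.5], [0, 0, 0]],
    [[0, 0, -0.65], [0, 0, 0]],
    [[0, 0, -0.77], [0, 0, 0]],
    [[0, 0, -0.8], [0, 0, 0]],
    [[0, 0, -0.8], [0, 0, 0]],
  ],
)

```text
clock: 37.8
tcp_pos: [0.4625, -0.3602, 0.2265]
orientation: [0.598, 3.082, -0.003]
contact_force: [-0.7, -1.2, -1.7]
grip_width: 0.043
gripper_force: 71.3
```

```bash
python3 -c "
from h import *
go((.52,-.16,.23,105),(.58,0.01,.23,50),(.618,.176,.1,8.9),(.618,.176,.034,8.9))"
```

```text
at [ 0.4625 -0.3602  0.2265] yaw 158.1 t 37.8 w 0.043 F [-0.7 -1.2 -1.7] j7 1.48
(0.52, -0.16, 0.23, 105) [0.086, 0.829, -0.015] [0.0, 0.002, 0.589]
(0.58, 0.01, 0.23, 50) [0.117, 1.549, -0.016] [0.001, 0.002, 1.201]
(0.618, 0.176, 0.1, 8.9) [0.226, 2.222, 0.503] [0.002, 0.002, 1.657]
(0.618, 0.176, 0.034, 8.9) [0.227, 2.223, 0.767] [0.002, 0.002, 1.657]
```

Request:
servo_tool(
  commands=[
    [[0.01, 0.05, 0], [0, 0, 0.03]],
    [[0.02, 0.15, -0.01], [0, 0, 0.09]],
    [[0.03, 0.27, -0.01], [0, 0, 0.17]],
    [[0.04, 0.4, -0.01], [0, 0, 0.25]],
    [[0.05, 0.53, -0.01], [0, 0, 0.33]],
    [[0.06, 0.66, -0.015], [0, 0, 0.42]],
    [[0.08, 0.8, -0.015], [0, 0, 0.5]],
    [[0.085, 0.9, -0.015], [0, 0, 0.58]],
    [[0.09, 0.97, -0.015], [0, 0, 0.66]],
    [[0.09, 0.98, -0.015], [0, 0, 0.73]],
    [[0.09, 0.98, -0.015], [0, 0, 0.78]],
    [[0.09, 0.98, -0.015], [0, 0, 0.78]],
    [[0.09, 0.98, -0.015], [0, 0, 0.78]],
  ],
)

```text
clock: 39.1
tcp_pos: [0.5318, -0.1243, 0.2273]
orientation: [-2.259, -2.181, 0.002]
contact_force: [0.2, -0.9, -1.4]
grip_width: 0.043
gripper_force: 71.3
```

```bash
python3 -c "
from h import *
go((.618,.06,.23,40),(.618,.176,.1,8.9),(.618,.176,.034,8.9))"
```

```text
at [ 0.5318 -0.1243  0.2273] yaw 88.0 t 39.1 w 0.043 F [ 0.2 -0.9 -1.4] j7 -0.1
(0.618, 0.06, 0.23, 40) [0.749, 0.319, -0.011] [-0.001, 0.0, 0.533]
(0.618, 0.176, 0.1, 8.9) [1.212, 0.303, 0.509] [-0.001, 0.001, 0.879]
(0.618, 0.176, 0.034, 8.9) [1.212, 0.304, 0.773] [-0.001, 0.001, 0.879]
```

Request:
servo_tool(
  commands=[
    [[0.05, 0.02, 0], [0, 0, 0.04]],
    [[0.14, 0.05, 0], [0, 0, 0.1]],
    [[0.25, 0.1, 0], [0, 0, 0.18]],
    [[0.36, 0.14, 0], [0, 0, 0.26]],
    [[0.48, 0.18, 0], [0, 0, 0.34]],
    [[0.6, 0.23, 0], [0, 0, 0.42]],
    [[0.72, 0.27, 0], [0, 0, 0.5]],
    [[0.84, 0.29, 0], [0, 0, 0.58]],
    [[0.94, 0.3, 0], [0, 0, 0.66]],
    [[0.98, 0.3, 0], [0, 0, 0.74]],
    [[0.98, 0.3, 0.03], [0, 0, 0.81]],
    [[0.98, 0.3, 0.1], [0, 0, 0.86]],
    [[0.98, 0.3, 0.2], [0, 0, 0.879]],
    [[0.98, 0.3, 0.25], [0, 0, 0.879]],
    [[0.98, 0.3, 0.25], [0, 0, 0.879]],
  ],
)

```text
clock: 40.6
tcp_pos: [0.6152, 0.117, 0.1635]
orientation: [3.131, 0.242, -0.008]
contact_force: [-0.0, 0.5, -2.0]
grip_width: 0.043
gripper_force: 71.3
```

```bash
python3 -c "
from h import *
go((.618,.176,.1,8.9),(.618,.176,.034,8.9))"
```

```text
at [0.6152 0.117  0.1635] yaw 8.8 t 40.6 w 0.043 F [-0.   0.5 -2. ] j7 -1.87
(0.618, 0.176, 0.1, 8.9) [0.049, -0.232, 0.254] [0.0, 0.003, -0.001]
(0.618, 0.176, 0.034, 8.9) [0.05, -0.232, 0.518] [0.0, 0.003, -0.001]
```

Request:
servo_tool(
  commands=[
    [[0.02, -0.06, 0], [0, 0.002, 0]],
    [[0.04, -0.15, 0.03], [0, 0.002, 0]],
    [[0.048, -0.22, 0.1], [0, 0.003, 0]],
    [[0.048, -0.232, 0.2], [0, 0.003, 0]],
    [[0.048, -0.232, 0.28], [0, 0.003, 0]],
    [[0.048, -0.232, 0.36], [0, 0.003, 0]],
    [[0.048, -0.232, 0.44], [0, 0.003, 0]],
    [[0.048, -0.232, 0.49], [0, 0.003, 0]],
    [[0.048, -0.232, 0.52], [0, 0.003, 0]],
    [[0.048, -0.232, 0.525], [0, 0.003, 0]],
    [[0.048, -0.232, 0.525], [0, 0.003, 0]],
    [[0.048, -0.232, 0.525], [0, 0.003, 0]],
  ],
)

```text
clock: 41.8
tcp_pos: [0.6206, 0.1773, 0.0359]
orientation: [-3.132, -0.239, -0.01]
contact_force: [-0.1, 0.3, -1.1]
grip_width: 0.0427
gripper_force: 71.3
```

Request:
servo_tool(
  commands=[
    [[0, 0, 0], [0, 0, 0]],
    [[0, 0, 0], [0, 0, 0]],
    [[0, 0, 0], [0, 0, 0]],
    [[0, 0, 0], [0, 0, 0]],
    [[0, 0, 0], [0, 0, 0]],
    [[0, 0, 0], [0, 0, 0]],
    [[0, 0, 0], [0, 0, 0]],
    [[0, 0, -0.08], [0, 0, 0]],
    [[0, 0, -0.2], [0, 0, 0]],
    [[0, 0, -0.35], [0, 0, 0]],
    [[0, 0, -0.5], [0, 0, 0]],
    [[0, 0, -0.65], [0, 0, 0]],
    [[0, 0, -0.75], [0, 0, 0]],
    [[0, 0, -0.85], [0, 0, 0]],
    [[0, 0, -0.9], [0, 0, 0]],
    [[0, 0, -0.9], [0, 0, 0]],
  ],
  claw=0,
)

```text
clock: 43.4
tcp_pos: [0.6197, 0.1772, 0.2616]
orientation: [-3.131, -0.239, -0.013]
contact_force: [-0.3, 0.1, -1.0]
grip_width: 0.0853
gripper_force: 0.0
```

```bash
python3 -c "
from h import *
p,d,P=grab('wrist')
for n,c in dict(red=(.495,.25),yellow=(.513,.159),green=(.604,.265),blue=(.618,.176)).items(): print(n,fit(P,c,rad=.057,z0=.032)[:2])
p,d,P=grab('top','t5.png')
for n,c in dict(red=(.495,.25),yellow=(.513,.159),green=(.604,.265),blue=(.618,.176)).items(): print(n,fit(P,c,rad=.057,z0=.032)[:2])
m=(np.hypot(P[...,0]-.459,P[...,1]+.029)<.04)&(abs(P[...,2]-.155)<.008);print(m.sum(),cv2.minEnclosingCircle(P[m][:,:2].astype(np.float32)*1000) if m.sum() else 0)
go((.54,.07,.25,20),(.459,-.029,.26,-60))"
```

```text
red (((485.94549560546875, 247.19480895996094), (83.5628433227539, 46.395591735839844), 8.272870063781738), 924)
yellow (((504.34210205078125, 158.91571044921875), (83.79595947265625, 45.632328033447266), 8.530593872070312), 772)
green (((597.3131713867188, 266.43011474609375), (83.70565795898438, 46.91132354736328), 9.136815071105957), 1020)
blue (((611.4900512695312, 176.13299560546875), (83.6283187866211, 45.999874114990234), 8.597209930419922), 852)
red (((485.0650634765625, 247.53836059570312), (84.23910522460938, 46.8216667175293), 7.908497333526611), 265)
yellow (((0.0, 0.0), (0.0, 0.0), 0.0), 0)
green (((597.0165405273438, 266.43359375), (84.45875549316406, 46.27337646484375), 9.591277122497559), 216)
blue (((0.0, 0.0), (0.0, 0.0), 0.0), 0)
0 0
at [0.6183 0.1765 0.2587] yaw 8.8 t 43.5 w 0.0857 F [ 0.2 -0.3 -1. ] j7 -1.93
(0.54, 0.07, 0.25, 20) [-0.375, 0.373, 0.034] [0.0, -0.002, -0.125]
(0.459, -0.029, 0.26, -60) [-0.755, 0.716, -0.008] [-0.001, -0.002, 0.764]
```

View pics/t5.png

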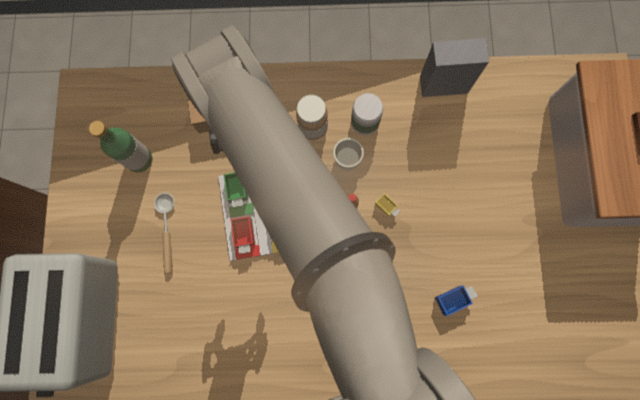

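All four tins are seated: the fits put red about 5 mm, and the others 2 to 4 mm, from their bay centres, and the picture shows nothing disturbed. Next is the brush.

Request:
servo_tool(
  commands=[
    [[-0.05, 0.05, 0], [0, 0, 0.01]],
    [[-0.15, 0.14, 0], [0, 0, 0.02]],
    [[-0.26, 0.25, 0], [0, 0, 0.04]],
    [[-0.36, 0.34, 0], [0, 0, 0.06]],
    [[-0.47, 0.45, 0], [0, 0, 0.08]],
    [[-0.58, 0.55, 0.02], [0, 0, 0.1]],
    [[-0.66, 0.64, 0.04], [0, 0, 0.1]],
    [[-0.72, 0.7, 0.06], [0, 0, 0.1]],
    [[-0.755, 0.716, 0.08], [0, 0, 0.1]],
    [[-0.755, 0.716, 0.08], [0, 0, 0.1]],
    [[-0.755, 0.716, 0.08], [0, 0, 0.1]],
  ],
)

```text
clock: 44.6
tcp_pos: [0.4598, -0.0278, 0.2386]
orientation: [-3.14, 0.005, -0.007]
contact_force: [0.5, 0.4, -0.3]
grip_width: 0.0852
gripper_force: 0.0
```

```bash
python3 -c "
from h import *
go((.459,-.029,.12,0))
p,d,P=grab('wrist','w6.png')
for z in (.09,.105,.12,.135,.15):
    m=(np.hypot(P[...,0]-.459,P[...,1]+.029)<.045)&(abs(P[...,2]-z)<.005)
    if m.sum()>3: print(z,m.sum(),cv2.minEnclosingCircle(P[m][:,:2].astype(np.float32)*1000),P[m].mean(0).round(4))
m=(np.hypot(P[...,0]-.459,P[...,1]+.029)<.05)&(abs(P[...,2]-.045)<.005);print(cv2.minEnclosingCircle(P[m][:,:2].astype(np.float32)*1000))"
```

```text
at [ 0.4598 -0.0278  0.2386] yaw -0.2 t 44.6 w 0.0852 F [ 0.5  0.4 -0.3] j7 -1.69
(0.459, -0.029, 0.12, 0) [-0.005, 0.005, 0.474] [-0.001, -0.003, -0.002]
0.09 39 ((462.1916198730469, -29.290382385253906), 9.463752746582031) [ 0.4669 -0.0291  0.0909]
0.105 42 ((462.58001708984375, -29.20833969116211), 9.159687995910645) [ 0.4671 -0.0293  0.1052]
0.12 50 ((461.78936767578125, -29.175025939941406), 9.549393653869629) [ 0.4672 -0.029   0.1199]
0.135 56 ((462.48150634765625, -29.06915283203125), 9.123425483703613) [ 0.4674 -0.0289  0.1349]
0.15 355 ((459.4840393066406, -29.318321228027344), 9.909661293029785) [ 0.461  -0.0293  0.1534]
((454.53936767578125, -29.427900314331055), 32.97208786010742)
```

View pics/w6.png

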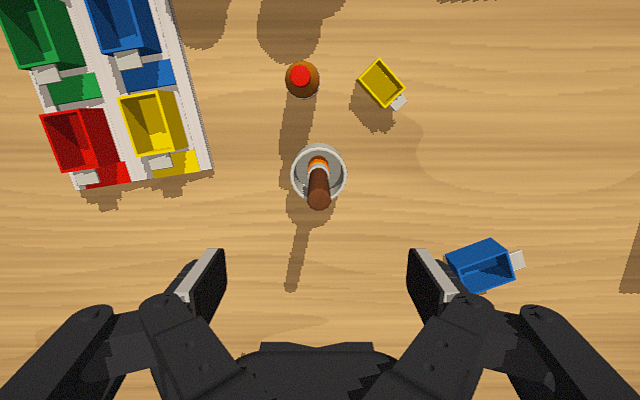

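The view shows the brush upright in the holder at about (318,180) and all four tins seated with tabs over their ledges. I descend and grip the handle.

Request:
servo_tool(
  commands=[
    [[-0.003, 0.005, 0.06], [0, -0.003, 0]],
    [[-0.003, 0.005, 0.15], [0, -0.003, 0]],
    [[-0.003, 0.005, 0.25], [0, -0.003, 0]],
    [[-0.003, 0.005, 0.35], [0, -0.003, 0]],
    [[-0.003, 0.005, 0.43], [0, -0.003, 0]],
    [[-0.003, 0.005, 0.47], [0, -0.003, 0]],
    [[-0.003, 0.005, 0.474], [0, -0.003, 0]],
    [[-0.003, 0.005, 0.474], [0, -0.003, 0]],
  ],
)

```text
clock: 45.45
tcp_pos: [0.4597, -0.0297, 0.1206]
orientation: [-3.141, 0.006, -0.0]
contact_force: [-0.1, -0.6, -0.1]
grip_width: 0.0855
gripper_force: 0.0
```

Request:
servo_tool(
  commands=[
    [[0, 0, 0], [0, 0, 0]],
    [[0, 0, 0], [0, 0, 0]],
    [[0, 0, 0], [0, 0, 0]],
    [[0, 0, 0], [0, 0, 0]],
    [[0, 0, 0], [0, 0, 0]],
    [[0, 0, 0], [0, 0, 0]],
    [[0, 0, 0], [0, 0, 0]],
    [[0, 0, 0], [0, 0, 0]],
    [[0, 0, 0], [0, 0, 0]],
    [[0, 0, 0], [0, 0, 0]],
    [[0, 0, 0], [0, 0, 0]],
    [[0, 0, 0], [0, 0, 0]],
  ],
  claw=1,
  squeeze=60,
)

```text
clock: 46.65
tcp_pos: [0.4599, -0.03, 0.1209]
orientation: [-3.141, 0.007, -0.002]
contact_force: [-0.6, 0.1, 5.3]
grip_width: 0.0183
gripper_force: 58.5
```

Request:
servo_tool(
  commands=[
    [[0, 0, -0.03], [0, 0, 0]],
    [[0, 0, -0.1], [0, 0, 0]],
    [[0, 0, -0.2], [0, 0, 0]],
    [[0, 0, -0.32], [0, 0, 0]],
    [[0, 0, -0.44], [0, 0, 0]],
    [[0, 0, -0.52], [0, 0, 0]],
    [[0, 0, -0.56], [0, 0, 0]],
    [[0, 0, -0.56], [0, 0, 0]],
    [[0, 0, -0.56], [0, 0, 0]],
  ],
)

```text
clock: 47.55
tcp_pos: [0.4587, -0.0302, 0.2595]
orientation: [-3.141, 0.007, 0.002]
contact_force: [-0.6, 0.2, -0.7]
grip_width: 0.0184
gripper_force: 58.6
```

```bash
python3 -c "
from h import *
go((.5,-.06,.26,0),(.68,-.0095,.26,0),(.68,-.0095,.135,0))
p,d,P=grab('wrist','w7.png')
o=r.get_obs();x,y,z=o['tcp_pos']
for dz in (-.105,-.09,-.07,-.04,-.03,.02):
    m=(np.hypot(P[...,0]-x,P[...,1]-y)<.045)&(abs(P[...,2]-z-dz)<.005)
    if m.sum()>3: print(dz,m.sum(),cv2.minEnclosingCircle(P[m][:,:2].astype(np.float32)*1000))
m=(np.hypot(P[...,0]-x,P[...,1]-y)<.03);print(np.nanmin(P[m][:,2]),z)
p,d,P=grab('top')
m=(np.hypot(P[...,0]-.68,P[...,1]+.01)<.06)&(abs(P[...,2]-.055)<.006);print('pot',cv2.minEnclosingCircle(P[m][:,:2].astype(np.float32)*1000))"
```

```text
at [ 0.4587 -0.0302  0.2595] yaw -0.3 t 47.55 w 0.0184 F [-0.6  0.2 -0.7] j7 -1.68
(0.5, -0.06, 0.26, 0) [0.166, 0.119, -0.002] [-0.0, 0.001, -0.003]
(0.68, -0.0095, 0.26, 0) [0.885, -0.087, -0.003] [-0.0, 0.001, -0.003]
(0.68, -0.0095, 0.135, 0) [0.886, -0.086, 0.497] [-0.0, 0.001, -0.003]
-0.105 74 ((462.88067626953125, -29.354970932006836), 12.08314037322998)
-0.09 82 ((460.1600036621094, -29.904918670654297), 12.754279136657715)
-0.07 191 ((458.4569091796875, -29.79884910583496), 12.819416046142578)
-0.04 132 ((460.8179931640625, -29.665386199951172), 9.651938438415527)
-0.03 155 ((460.95159912109375, -29.59685707092285), 9.53573226928711)
0.02 878 ((465.132568359375, -29.876392364501953), 22.656265258789062)
-0.0022787031514515665 0.2591705370057913
pot ((679.237060546875, -9.630355834960938), 36.695865631103516)
```

View pics/w7.png

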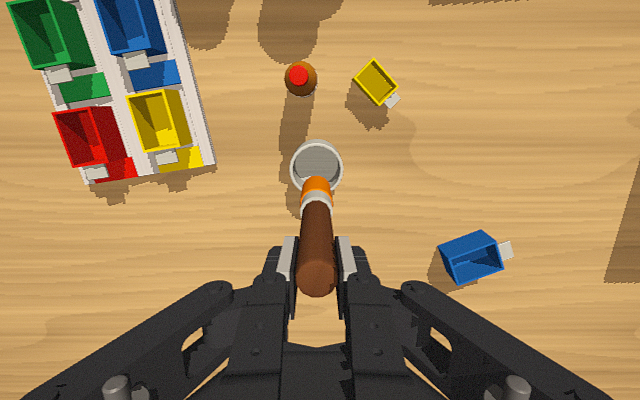

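The brush is held upright. Its tip is about 0.115 m below the TCP, well clear of the sauce bottle at (300,75), so I move over the pot and dip.

Request:
servo_tool(
  commands=[
    [[0.05, 0, 0], [0, 0, 0]],
    [[0.15, -0.01, 0], [0, 0, 0]],
    [[0.27, -0.025, 0], [0, 0, 0]],
    [[0.4, -0.04, 0], [0, 0, 0]],
    [[0.53, -0.05, 0], [0, 0, 0]],
    [[0.66, -0.065, 0], [0, 0, 0]],
    [[0.77, -0.075, 0], [0, 0, 0]],
    [[0.85, -0.084, 0], [0, 0, 0]],
    [[0.883, -0.087, 0], [0, 0, 0]],
    [[0.883, -0.087, 0], [0, 0, 0]],
    [[0.883, -0.087, 0], [0, 0, 0]],
  ],
)

```text
clock: 48.75
tcp_pos: [0.6796, -0.0094, 0.2599]
orientation: [-3.141, 0.007, 0.002]
contact_force: [-0.3, 0.8, -0.7]
grip_width: 0.0184
gripper_force: 58.6
```

```bash
python3 -c "
from h import *
go((.679,-.0095,.1335,0))"
```

```text
at [ 0.6796 -0.0094  0.2599] yaw -0.3 t 48.75 w 0.0184 F [-0.3  0.8 -0.7] j7 -1.76
(0.679, -0.0095, 0.1335, 0) [-0.002, 0.001, 0.506] [-0.0, 0.001, -0.003]
```

Request:
servo_tool(
  commands=[
    [[0, 0, 0.06], [0, 0, 0]],
    [[0, 0, 0.15], [0, 0, 0]],
    [[0, 0, 0.25], [0, 0, 0]],
    [[0, 0, 0.34], [0, 0, 0]],
    [[0, 0, 0.42], [0, 0, 0]],
    [[0, 0, 0.48], [0, 0, 0]],
    [[0, 0, 0.505], [0, 0, 0]],
    [[0, 0, 0.505], [0, 0, 0]],
    [[0, 0, 0.505], [0, 0, 0]],
    [[0, 0, 0.505], [0, 0, 0]],
    [[0, 0, 0.505], [0, 0, 0]],
    [[0, 0, 0.505], [0, 0, 0]],
  ],
)

```text
clock: 49.95
tcp_pos: [0.6805, -0.0092, 0.1349]
orientation: [-3.141, 0.007, -0.002]
contact_force: [-0.4, 0.5, -1.7]
grip_width: 0.0182
gripper_force: 58.6
```

Request:
servo_tool(
  commands=[
    [[0, 0, -0.08], [0, 0, 0]],
    [[0, 0, -0.2], [0, 0, 0]],
    [[0, 0, -0.33], [0, 0, 0]],
    [[0, 0, -0.45], [0, 0, 0]],
    [[0, 0, -0.52], [0, 0, 0]],
    [[0, 0, -0.53], [0, 0, 0]],
    [[0, 0, -0.53], [0, 0, 0]],
  ],
)

```text
clock: 50.65
tcp_pos: [0.6802, -0.0094, 0.2668]
orientation: [-3.141, 0.007, -0.001]
contact_force: [-0.1, -0.1, -1.5]
grip_width: 0.0183
gripper_force: 58.6
```

```bash
python3 -c "
from h import *
go((.58,.12,.26,0),(.497,.248,.2,0),(.497,.248,.125,0))"
```

```text
at [ 0.6802 -0.0094  0.2668] yaw -0.3 t 50.65 w 0.0183 F [-0.1 -0.1 -1.5] j7 -1.76
(0.58, 0.12, 0.26, 0) [-0.403, -0.516, 0.027] [-0.0, -0.0, -0.003]
(0.497, 0.248, 0.2, 0) [-0.738, -1.026, 0.267] [-0.0, -0.0, -0.003]
(0.497, 0.248, 0.125, 0) [-0.738, -1.026, 0.567] [-0.0, -0.0, -0.003]
```

Request:
servo_tool(
  commands=[
    [[-0.04, -0.05, 0], [0, 0, 0]],
    [[-0.12, -0.15, 0], [0, 0, 0]],
    [[-0.21, -0.28, 0], [0, 0, 0]],
    [[-0.3, -0.41, 0], [0, 0, 0]],
    [[-0.39, -0.54, 0], [0, 0, 0]],
    [[-0.48, -0.67, 0], [0, 0, 0]],
    [[-0.57, -0.8, 0], [0, 0, 0]],
    [[-0.66, -0.9, 0.02], [0, 0, 0]],
    [[-0.72, -0.97, 0.08], [0, 0, 0]],
    [[-0.742, -1, 0.16], [0, 0, 0]],
    [[-0.742, -1, 0.2], [0, 0, 0]],
    [[-0.742, -1, 0.2], [0, 0, 0]],
    [[-0.742, -1, 0.2], [0, 0, 0]],
  ],
)

```text
clock: 51.95
tcp_pos: [0.4961, 0.2407, 0.2168]
orientation: [-3.141, 0.009, 0.001]
contact_force: [0.7, 0.4, 0.2]
grip_width: 0.0182
gripper_force: 58.6
```

```bash
python3 -c "
from h import *
go((.495,.2485,.14,0),(.495,.2485,.1225,0))"
```

```text
at [0.4961 0.2407 0.2168] yaw -0.3 t 51.95 w 0.0182 F [0.7 0.4 0.2] j7 -2.27
(0.495, 0.2485, 0.14, 0) [-0.005, -0.031, 0.307] [-0.0, 0.0, -0.004]
(0.495, 0.2485, 0.1225, 0) [-0.004, -0.031, 0.377] [-0.0, 0.0, -0.004]
```

Request:
servo_tool(
  commands=[
    [[-0.004, -0.02, 0.06], [0, 0, 0]],
    [[-0.004, -0.031, 0.15], [0, 0, 0]],
    [[-0.004, -0.031, 0.24], [0, 0, 0]],
    [[-0.004, -0.031, 0.31], [0, 0, 0]],
    [[-0.004, -0.031, 0.35], [0, 0, 0]],
    [[-0.004, -0.031, 0.368], [0, 0, 0]],
    [[-0.004, -0.031, 0.375], [0, 0, 0]],
    [[-0.004, -0.031, 0.38], [0, 0, 0]],
    [[-0.004, -0.031, 0.384], [0, 0, 0]],
    [[-0.004, -0.031, 0.384], [0, 0, 0]],
    [[-0.004, -0.031, 0.384], [0, 0, 0]],
  ],
)

```text
clock: 53.05
tcp_pos: [0.496, 0.2499, 0.123]
orientation: [-3.14, 0.007, -0.004]
contact_force: [-2.0, -1.2, 7.5]
grip_width: 0.018
gripper_force: 59.4
```

Request:
servo_tool(
  commands=[
    [[0, 0, 0], [0, 0, 0]],
    [[0, 0, -0.08], [0, 0, 0]],
    [[0, 0, -0.18], [0, 0, 0]],
    [[0, 0, -0.27], [0, 0, 0]],
    [[0.01, 0.06, -0.3], [0, 0, 0]],
    [[0.03, 0.16, -0.3], [0, 0, 0]],
    [[0.05, 0.27, -0.3], [0, 0, 0]],
    [[0.07, 0.34, -0.3], [0, 0, 0]],
    [[0.07, 0.358, -0.3], [0, 0, 0]],
    [[0.07, 0.358, -0.3], [0, 0, 0]],
    [[0.07, 0.358, -0.24], [0, 0, 0]],
    [[0.07, 0.358, -0.14], [0, 0, 0]],
    [[0.07, 0.358, -0.06], [0, 0, 0]],
    [[0.07, 0.358, -0.02], [0, 0, 0]],
    [[0.07, 0.358, -0.008], [0, 0, 0]],
    [[0.07, 0.358, 0], [0, 0, 0]],
    [[0.07, 0.358, 0.002], [0, 0, 0]],
    [[0.07, 0.358, 0.002], [0, 0, 0]],
    [[0.07, 0.358, 0.002], [0, 0, 0]],
  ],
)

```text
clock: 54.95
tcp_pos: [0.513, 0.1614, 0.123]
orientation: [-3.14, 0.005, -0.004]
contact_force: [-3.1, -1.8, 13.0]
grip_width: 0.0183
gripper_force: 60.6
```

```bash
python3 -c "
from h import *
go((.606,.2675,.2,0),(.606,.2675,.122,0))"
```

```text
at [0.513  0.1614 0.123 ] yaw -0.2 t 54.95 w 0.0183 F [-3.1 -1.8 13. ] j7 -2.17
(0.606, 0.2675, 0.2, 0) [0.371, -0.426, -0.306] [-0.001, -0.002, -0.002]
(0.606, 0.2675, 0.122, 0) [0.371, -0.426, 0.006] [-0.001, -0.002, -0.002]
```

Request:
servo_tool(
  commands=[
    [[0, 0, 0], [0, 0, 0]],
    [[0, 0, -0.08], [0, 0, 0]],
    [[0, 0, -0.18], [0, 0, 0]],
    [[0, 0, -0.27], [0, 0, 0]],
    [[0.04, -0.05, -0.3], [0, 0, 0]],
    [[0.11, -0.13, -0.3], [0, 0, 0]],
    [[0.2, -0.23, -0.3], [0, 0, 0]],
    [[0.29, -0.33, -0.3], [0, 0, 0]],
    [[0.35, -0.41, -0.3], [0, 0, 0]],
    [[0.371, -0.426, -0.3], [0, 0, 0]],
    [[0.371, -0.426, -0.26], [0, 0, 0]],
    [[0.371, -0.426, -0.16], [0, 0, 0]],
    [[0.371, -0.426, -0.07], [0, 0, 0]],
    [[0.371, -0.426, -0.025], [0, 0, 0]],
    [[0.371, -0.426, -0.01], [0, 0, 0]],
    [[0.371, -0.426, 0], [0, 0, 0]],
    [[0.371, -0.426, 0], [0, 0, 0]],
    [[0.371, -0.426, 0], [0, 0, 0]],
    [[0.371, -0.426, 0], [0, 0, 0]],
  ],
)

```text
clock: 56.85
tcp_pos: [0.6057, 0.2647, 0.1231]
orientation: [3.142, -0.009, 0.003]
contact_force: [-3.5, -2.7, 12.0]
grip_width: 0.0179
gripper_force: 60.5
```

```bash
python3 -c "
from h import *
go((.6205,.1775,.2,0),(.6205,.1775,.122,0))"
```

```text
at [0.6057 0.2647 0.1231] yaw -0.3 t 56.85 w 0.0179 F [-3.5 -2.7 12. ] j7 -2.27
(0.6205, 0.1775, 0.2, 0) [0.062, 0.349, -0.308] [0.0, -0.001, -0.004]
(0.6205, 0.1775, 0.122, 0) [0.061, 0.349, 0.004] [0.0, -0.001, -0.004]
```

Request:
servo_tool(
  commands=[
    [[0, 0, 0], [0, 0, 0]],
    [[0, 0, -0.08], [0, 0, 0]],
    [[0, 0, -0.18], [0, 0, 0]],
    [[0, 0, -0.27], [0, 0, 0]],
    [[0.01, 0.06, -0.3], [0, 0, 0]],
    [[0.03, 0.16, -0.3], [0, 0, 0]],
    [[0.05, 0.26, -0.3], [0, 0, 0]],
    [[0.06, 0.33, -0.3], [0, 0, 0]],
    [[0.062, 0.349, -0.3], [0, 0, 0]],
    [[0.062, 0.349, -0.26], [0, 0, 0]],
    [[0.062, 0.349, -0.16], [0, 0, 0]],
    [[0.062, 0.349, -0.07], [0, 0, 0]],
    [[0.062, 0.349, -0.025], [0, 0, 0]],
    [[0.062, 0.349, -0.01], [0, 0, 0]],
    [[0.062, 0.349, 0], [0, 0, 0]],
    [[0.062, 0.349, 0], [0, 0, 0]],
    [[0.062, 0.349, 0], [0, 0, 0]],
    [[0.062, 0.349, 0], [0, 0, 0]],
  ],
)

```text
clock: 58.65
tcp_pos: [0.621, 0.1804, 0.1231]
orientation: [-3.14, 0.005, -0.004]
contact_force: [-4.5, -1.1, 14.0]
grip_width: 0.018
gripper_force: 60.8
```

Request:
servo_tool(
  commands=[
    [[0, 0, 0], [0, 0, 0]],
    [[0, 0, -0.08], [0, 0, 0]],
    [[0, 0, -0.2], [0, 0, 0]],
    [[0, 0, -0.33], [0, 0, 0]],
    [[0, 0, -0.45], [0, 0, 0]],
    [[0, 0, -0.54], [0, 0, 0]],
    [[0, 0, -0.56], [0, 0, 0]],
    [[0, 0, -0.56], [0, 0, 0]],
  ],
)

```text
clock: 59.45
tcp_pos: [0.6204, 0.1794, 0.2607]
orientation: [-3.14, 0.005, -0.002]
contact_force: [-0.1, -0.5, -1.6]
grip_width: 0.0181
gripper_force: 59.0
```

```bash
python3 -c "
from h import *
p,d,P=grab('wrist','w8.png')
o=r.get_obs();x,y,z=o['tcp_pos']
for dz in (-.105,-.09,-.07,-.04,-.03):
    m=(np.hypot(P[...,0]-x,P[...,1]-y)<.045)&(abs(P[...,2]-z-dz)<.005)
    if m.sum()>3: print(dz,m.sum(),cv2.minEnclosingCircle(P[m][:,:2].astype(np.float32)*1000))
go((.51,.04,.26,0),(.4545,-.0293,.26,0),(.4545,-.0293,.1215,0))"
```

```text
-0.105 71 ((625.4257202148438, 179.88296508789062), 11.758448600769043)
-0.09 87 ((624.4993896484375, 179.758056640625), 12.051082611083984)
-0.07 186 ((620.5289916992188, 179.87278747558594), 12.784027099609375)
-0.04 135 ((622.5706787109375, 179.82827758789062), 9.652875900268555)
-0.03 154 ((622.7219848632812, 179.87655639648438), 9.521780967712402)
at [0.6198 0.1788 0.2594] yaw -0.2 t 59.5 w 0.0179 F [ 0.1  0.  -1.4] j7 -2.08
(0.51, 0.04, 0.26, 0) [-0.437, 0.557, -0.002] [-0.0, 0.001, -0.002]
(0.4545, -0.0293, 0.26, 0) [-0.658, 0.835, -0.002] [-0.0, 0.001, -0.002]
(0.4545, -0.0293, 0.1215, 0) [-0.658, 0.835, 0.552] [-0.0, 0.001, -0.002]
```

View pics/w8.png

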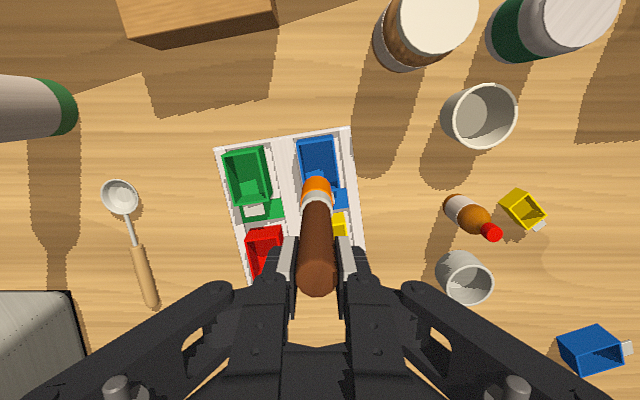

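The brush is still upright and the tins are seated: green at (247,180), blue at (320,160), red at (262,250). I return the brush to the holder seen at (465,277).

Request:
servo_tool(
  commands=[
    [[-0.04, 0.05, 0], [0, 0, 0]],
    [[-0.12, 0.15, 0], [0, 0, 0]],
    [[-0.21, 0.27, 0], [0, 0, 0]],
    [[-0.3, 0.39, 0], [0, 0, 0]],
    [[-0.39, 0.5, 0], [0, 0, 0]],
    [[-0.48, 0.61, 0], [0, 0, 0]],
    [[-0.56, 0.71, 0], [0, 0, 0]],
    [[-0.62, 0.79, 0], [0, 0, 0]],
    [[-0.65, 0.83, 0], [0, 0, 0]],
    [[-0.658, 0.835, 0], [0, 0, 0]],
    [[-0.658, 0.835, 0], [0, 0, 0]],
    [[-0.658, 0.835, 0], [0, 0, 0]],
  ],
)

```text
clock: 60.7
tcp_pos: [0.4556, -0.0283, 0.26]
orientation: [-3.14, 0.004, -0.0]
contact_force: [0.3, -0.0, -1.1]
grip_width: 0.0184
gripper_force: 59.0
```

```bash
python3 -c "
from h import *
go((.4545,-.0293,.1205,0))"
```

```text
at [ 0.4556 -0.0283  0.26  ] yaw -0.1 t 60.7 w 0.0184 F [ 0.3 -0.  -1.1] j7 -1.68
(0.4545, -0.0293, 0.1205, 0) [-0.004, 0.005, 0.558] [-0.001, -0.0, -0.002]
```

Request:
servo_tool(
  commands=[
    [[-0.004, 0.004, 0.06], [0, 0, 0]],
    [[-0.004, 0.004, 0.16], [0, 0, 0]],
    [[-0.004, 0.004, 0.28], [0, 0, 0]],
    [[-0.004, 0.004, 0.4], [0, 0, 0]],
    [[-0.004, 0.004, 0.49], [0, 0, 0]],
    [[-0.004, 0.004, 0.535], [0, 0, 0]],
    [[-0.004, 0.004, 0.55], [0, 0, 0]],
    [[-0.004, 0.004, 0.558], [0, 0, 0]],
    [[-0.004, 0.004, 0.558], [0, 0, 0]],
    [[-0.004, 0.004, 0.558], [0, 0, 0]],
  ],
)

```text
clock: 61.7
tcp_pos: [0.4546, -0.0305, 0.1216]
orientation: [-3.141, 0.007, -0.003]
contact_force: [-0.8, 0.5, -1.2]
grip_width: 0.0182
gripper_force: 59.3
```

Request:
servo_tool(
  commands=[
    [[0, 0, 0], [0, 0, 0]],
    [[0, 0, 0], [0, 0, 0]],
    [[0, 0, 0], [0, 0, 0]],
    [[0, 0, 0], [0, 0, 0]],
    [[0, 0, 0], [0, 0, 0]],
    [[0, 0, 0], [0, 0, 0]],
    [[0, 0, 0], [0, 0, 0]],
    [[0, 0, 0], [0, 0, 0]],
    [[0, 0, 0], [0, 0, 0]],
    [[0, 0, -0.05], [0, 0, 0]],
    [[0, 0, -0.14], [0, 0, 0]],
    [[0, 0, -0.25], [0, 0, 0]],
    [[0, 0, -0.38], [0, 0, 0]],
    [[0, 0, -0.5], [0, 0, 0]],
    [[0, 0, -0.58], [0, 0, 0]],
    [[0, 0, -0.6], [0, 0, 0]],
    [[0, 0, -0.6], [0, 0, 0]],
  ],
  claw=0,
)

```text
clock: 63.4
tcp_pos: [0.4542, -0.0306, 0.2715]
orientation: [-3.141, 0.007, -0.003]
contact_force: [0.4, 0.0, 0.2]
grip_width: 0.0854
gripper_force: 0.0
```

```bash
python3 -c "
from h import *
go((.4545,-.0293,.26,0))
p,d,P=grab('wrist','w9.png')
for z in (.09,.12,.135,.153):
    m=(np.hypot(P[...,0]-.4545,P[...,1]+.029)<.045)&(abs(P[...,2]-z)<.005)
    if m.sum()>3: print(z,m.sum(),cv2.minEnclosingCircle(P[m][:,:2].astype(np.float32)*1000),P[m].mean(0).round(4))
for n,c in dict(red=(.495,.25),yellow=(.513,.159),green=(.604,.265),blue=(.618,.176)).items(): print(n,fit(P,c,rad=.057,z0=.032)[:2])
p,d,P=grab('top')
for n,c in dict(red=(.495,.25),yellow=(.513,.159),green=(.604,.265),blue=(.618,.176)).items(): print(n,fit(P,c,rad=.057,z0=.032)[:2])
m=(np.hypot(P[...,0]-.68,P[...,1]+.01)<.06)&(abs(P[...,2]-.055)<.006);print('pot',cv2.minEnclosingCircle(P[m][:,:2].astype(np.float32)*1000))"
```

```text
at [ 0.4542 -0.0306  0.2715] yaw -0.3 t 63.4 w 0.0854 F [0.4 0.  0.2] j7 -1.67
(0.4545, -0.0293, 0.26, 0) [0.001, -0.005, 0.046] [-0.0, -0.001, -0.003]
0.09 25 ((458.37042236328125, -29.716876983642578), 8.862787246704102) [ 0.4625 -0.0301  0.09  ]
0.12 40 ((457.9136962890625, -29.710182189941406), 9.12042236328125) [ 0.4622 -0.0298  0.1199]
0.135 42 ((457.609375, -29.19424819946289), 9.27613639831543) [ 0.4623 -0.03    0.1352]
0.153 373 ((454.3670959472656, -29.691415786743164), 9.98082447052002) [ 0.4554 -0.0297  0.1543]
red (((485.04144287109375, 246.99871826171875), (84.036865234375, 48.193580627441406), 7.823239803314209), 1533)
yellow (((503.3988952636719, 158.51170349121094), (84.08037567138672, 47.527835845947266), 9.148778915405273), 1340)
green (((596.9293212890625, 265.9264831542969), (84.08002471923828, 48.29872512817383), 9.142468452453613), 2060)
blue (((605.2528076171875, 175.3420867919922), (73.1447982788086, 48.36431884765625), 7.7160186767578125), 1374)
red (((485.0023193359375, 247.47442626953125), (84.95862579345703, 47.07554626464844), 8.088890075683594), 262)
yellow (((503.6397705078125, 158.87234497070312), (83.98074340820312, 46.28102493286133), 9.231485366821289), 242)
green (((597.234130859375, 266.26947021484375), (84.20197296142578, 46.81163787841797), 9.70000171661377), 269)
blue (((611.033447265625, 176.08880615234375), (84.47763061523438, 46.347137451171875), 9.135969161987305), 240)
pot ((678.6573486328125, -9.47707748413086), 36.87461853027344)
```

View pics/w9.png

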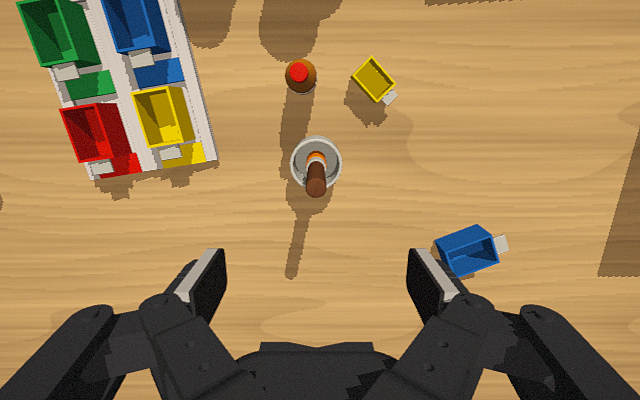

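The picture shows the brush upright in the holder at (316,175) and all tins seated. The pot has not moved and the gripper touches nothing.

```bash
python3 -c "
from bench import r
print(r.hand_in())"
```

```text
the job is handed in; nothing more can be done
None
```

I handed the job in at about 64 s with no verdict returned: all four tins sit in their own bays with tabs over their ledges, the brush was dipped, touched to red, yellow, green and blue in that order and stood back in its holder, and the pot has not moved.

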